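# Fit the carving plate into its spring-clip bracket

### The arm

A 6-joint arm with a two-finger parallel gripper is mounted at the origin on the work surface. World frame = base frame: x ahead of the robot, y to its left, z up, the work surface at z = 0. Lengths are in m, angles in degrees, forces in N, time in s.
With the tool pointing down it reaches from about 0.35 to 0.875 m from the base axis. Payload 4.2 kg.
Tool frame: the origin (TCP) lies at the very end of the fingers, on their centre line; the grasp point (between the pads) lies behind it (r.grip_point_offset is the z of the grasp point in the tool frame, in m); z points along the fingers, y is the direction in which the jaws open and shut (so a half turn about z gives the same grasp; the last joint's range is limited). The gripper opens to 87 mm and grips with 3 to 60 N. Pads are 19 mm wide; open, the fingers measure 117 mm over their backs; the gripper's body (75 mm by 190 mm) begins 51 mm behind the grasp point.
Start: joints at [-55.543, 22.042, 0.453, 0, -68.411, -14.817], TCP at [0.21, -0.589, 0.223] pointing down, gripper open.
Joint ranges: [-179.83, 179.83], [-69.29, 118.12], [-61.27, 80.66], [-181.25, 117.63], [-171.15, -9.14], [-177.46, 177.46]. Speed limits (degrees/s): [159.86, 159.86, 180, 180, 180, 180].

### API

Orientations are given as a 3x3 rotation matrix whose columns are the frame's x, y, z axes.
In Python, from station import r, capture, workorder gives the robot as it stands. The module is installed in compiled form; this text tells all that it offers.
- The arm moves only by the shell command python3 -m crank 'ROWS'. ROWS is JSON, a list of rows, each an object with "delta_rot": the turn, a rotation vector about the tool's x, y, z in rad, a list of three; "linear": the shift along the tool's x, y, z in m, a list of three; "gripper": the opening in per cent of the stroke, from 0 (shut) to 100 (fully open). A call has 1 to 10 rows; each row shifts and turns the commanded pose from where the row before left it, along the tool's axes as they then stand; what a row does not reach is not made up. A row lasts 1/8 s, in which the tool goes at most 62.5 mm and 10.7 degrees, less where a joint would pass 70% of its speed; a pose out of reach is approached as far as the arm can. A call is refused whole if a number of a shift passes 0.0625 or a number of a turn 0.188, either way. A call with a gripper value outside its range is refused whole. The fingers move at their own pace and stop on an object; the grip force is fixed at half the most. Time passes only in rows, so rows that do not move let the fingers close. It gives the time, the measured TCP pose, the force and the opening at its end, in the units of the state.
- r.sense(): the state, without advancing time (a new reading comes with each control period).
- capture(name): name is "scene" or "top"; returns a dict with "img" (420x560x3 uint8, blue, green, red), "fx", "fy", "cx", "cy" (pixels), "world_from_camera" (4x4, takes a point from camera to world coordinates). Camera axes: x right, y down, z forward; pixel columns grow to the right and rows downward; lengths in m; the calibration is good to about 2 mm. A picture is of the moment at which its call begins. There is no depth.
- workorder.finish_job(): hands the job in, once; it reports no verdict.
The state is a dict: "time_s": time; "joints": joint angles; "joint_velocities": joint speeds; "effort": joint torques, N m; "tcp_pos": TCP position; "ee_rot": TCP orientation; "wrist_force": force on the tool from outside, world axes, zero at the start; "moment": the same for the moment, N m; "gripper_width": opening from 0.0 (shut) to 1.0 (fully open).
Only numpy, scipy, OpenCV 4.12 (cv2) and the standard library are available. Lean on these libraries where they do the work, as an engineer would, in place of code of your own. Each camera call takes 0.05 s, during which the arm holds its last target.

### The job

Set up the carving fixture: lay the wooden plate that has the two steel ears flat in the open end of the steel bracket, then slide it along so that both ears pass the spring clips into their slots and it sits flat and fully home against the end stop. Then swing the keeper bar fully shut behind it, let go of everything, and leave the other things on the bench where they are.

Things in the scene. Friction and masses are not known exactly. Their poses are not given: they have to be found in the camera images.
- eared_plate: The plate to fit: pale wooden plate 120 (x) x 100 (y) x 16 mm thick with two grey steel ears and, in the middle of its top, an upright wooden grip block 60 (x) x 26 (y) x 40 mm tall (block top 56 mm above the underside). 0.25 to 0.5 kg. Origin: centre of the underside; +x points to its nose, the end nearer the ears; z up. It starts flat on the bench.
- ear_l (a point): Top of the left ear, its middle: ears are flush with the plate's underside, 8 mm thick, 50 mm long with round ends, x = +5 to +55 mm of the plate, and stick out 16 mm past its long sides to y = +-66 mm.
- ear_r (a point): The same point of the right ear (-y side).
- plate_nose (a point): Middle of the plate's front edge at its underside, 60 mm ahead (+x) of the plate's origin.
- bracket: Fixed polished steel bracket: flat slippery bed, x = -105 to +110, y = +-102 mm, top 10 mm above the bench. Origin: on the bench; +x is the sliding direction, from open end to end stop; z up. Each side has a roofed slot for an ear, x = +46 to +100 mm: outer wall at y = +-68, roof from |y| = 54 outwards, 11 mm above the bed (its top 17). Splayed lead-ins, 14 mm tall, narrow from |y| = 79 at x = -9 to 67 at x = 29 mm.
- clip_l (a point): Top of the left spring clip at rest: an upright metal roller 12 mm across, 16 mm tall, on the bed in front of the slot's mouth, at x = +37.5, y = +67 mm of the bracket. It yields outwards up to 8 mm and closes behind the ear when the plate is home. Passing both clips takes a push of about 3 to 10 N, best given low, on the middle of the plate's rear edge.
- clip_r (a point): The same for the right clip (y = -67 mm).
- stop (a point): Foot of the end stop's face on the bed, x = +95.5 mm of the bracket; the stop is 100 mm wide, 22 mm tall above the bed. The plate's nose meets it when home.
- bay (a point): Where to lay the plate, on the bed's top at x = -40 mm of the bracket: with the plate's origin here and its +x along the bracket's, it lies flat with its ears 16 mm short of the clips, and is then slid 75 mm. Where clips and roofs are, ears cannot be let down from above.
- seat (a point): Where the plate's origin is when it is home: on the bed's top, at x = +35 mm of the bracket; axes as the bracket's. The plate's rear edge is then at x = -25 mm of the bracket.
- keeper (a joint): Keeper bar angle, rad: 0 = shut (its limit; bar along the bracket's +y, 6 mm behind the home plate), 1.57 = open, pointing along -x; limit 1.85. Seen from above it shuts clockwise. Bar 12 mm wide, 3 to 15 mm above the bed, 88 mm long from its pivot (20 mm across, 18 mm tall) at x = -37, y = -90 mm of the bracket. Stiff (about 1 N at the peg); stays where it is left.
- keeper_peg (a point): Centre of the top of the keeper's upright round steel peg, 16 mm across, standing on the bar 78 mm from the pivot; its top is 60 mm above the bed, 45 mm above the bar.
- plain_plate: A similar wooden plate, 120 x 100 x 16 mm with the same grip block but without ears: not to be used. Origin: centre of the underside.
- glue: White glue bottle, 54 mm across, 150 mm tall. Origin: centre of the underside.
- jar: Glass jar, 68 mm across, 90 mm tall. Origin: centre of the underside.
- gouge: Wooden-handled tool 180 mm long, lying on the bench along its x, origin on the underside.
- mallet: Hammer 240 mm long, lying on the bench along its x, origin on the underside.
- brush: Brush 200 mm long, lying on the bench along its x, origin on the underside.
- mug: White mug, 76 mm across, 90 mm tall. Origin: centre of the underside.

How it is judged (in metres and radians):
On the way, in this order (a step that is already met when the one before it is completed fails the run):
1. the eared plate is home: flat on the bed, both ears past the clips, against the end stop (x of eared_plate in the frame of seat between -0.003 and 0.003 m and y of eared_plate in the frame of seat between -0.004 and 0.004 m and x of plate_nose in the frame of seat between 0.057 and 0.063 m and y of plate_nose in the frame of seat between -0.005 and 0.005 m and z of eared_plate in the frame of seat between -0.003 and 0.003 m and angle between eared_plate's own z axis and vertical below 0.04 rad), for 0.2 s.
2. the keeper bar is swung shut behind it (value of joint keeper below 0.1 rad), for 0.2 s.
At the end, for the whole second after the job is handed in: The eared plate lies at rest, flat in the bracket, nose to the end stop: its origin and its nose within 3 mm of the home position along the slide, 4 mm (origin) and 5 mm (nose) sideways, 3 mm in height, tilted less than 0.04 rad; the keeper is within 0.1 rad of shut (all of step 1 and value of joint keeper below 0.1 rad and linear speed of eared_plate below 0.01 m/s); the robot touches nothing.
It fails at once if another thing on the bench is moved by more than 30 mm, or a bottle, jar or mug is tipped over (distance of any of plain_plate, glue, jar, gouge, mallet, brush, mug from where it was at the start of the episode above 0.03 m or angle between any of glue, jar, mug's own z axis and vertical above 0.5 rad).
It also fails if it takes over 64 s, if anything falls off the work surface, if the arm or the gripper's body presses on something with over 40 N, if the wrist force passes 120 N, or if a joint passes its speed limit or range.

## Working session

There is one attempt and no reset: what is moved stays moved. The work goes in short steps, Python scripts to look and compute and a shell command to move; the robot and the scene stay as the last step left them, time stands still between calls to the robot, and variables do not carry over. Pictures are saved under pics/ and viewed, and the job is handed in when it is done.

```bash
mkdir -p pics; python3 - <<'E'
from station import r,capture
import cv2,numpy as np,pickle
for n in("scene","top"):
    c=capture(n);cv2.imwrite(f"pics/{n}0.png",c["img"]);pickle.dump(c,open(f"{n}0.pkl","wb"))
    print(n,c["fx"],c["cx"],c["cy"],np.round(c["world_from_camera"],3).tolist())
print(r.sense(),r.grip_point_offset)
E
```

```text
scene 450.39525883850496 284.47167762950386 213.76029450347073 [[0.496, 0.606, -0.622, 1.398], [0.868, -0.34, 0.361, -0.469], [0.007, -0.719, -0.695, 0.933], [0.0, 0.0, 0.0, 1.0]]
top 403.5825034210834 282.67884630317207 216.68619460020687 [[0.052, -0.973, 0.226, 0.358], [-0.999, -0.052, 0.005, 0.002], [0.007, -0.226, -0.974, 1.19], [0.0, 0.0, 0.0, 1.0]]
{'time_s': 0.1, 'joints': array([-5.55435333e+01,  2.20867935e+01,  3.88994660e-01, -2.45196472e-02,
       -6.84133818e+01, -1.48179229e+01]), 'joint_velocities': array([ 0.00502955, -0.08699328,  0.10007929,  0.04124022,  0.06506579,
        0.10739858]), 'effort': array([-3.16045771e-04, -3.91688383e+01,  1.87934893e+01,  4.23188657e+00,
        1.34717056e-02, -7.69988242e-05]), 'tcp_pos': array([ 0.20989927, -0.58812941,  0.22157593]), 'ee_rot': array([[-9.41884566e-01, -3.35935814e-01, -7.69740752e-04],
       [-3.35936678e-01,  9.41882805e-01,  1.82514063e-03],
       [ 1.11875476e-04,  1.97765594e-03, -9.99998038e-01]]), 'wrist_force': array([-0.61723359, -0.18530733,  0.07657656]), 'moment': array([-0.01440196, -0.01163017,  0.0109184 ]), 'gripper_width': 1.0010726701289976} -0.0187
```

View pics/scene0.png

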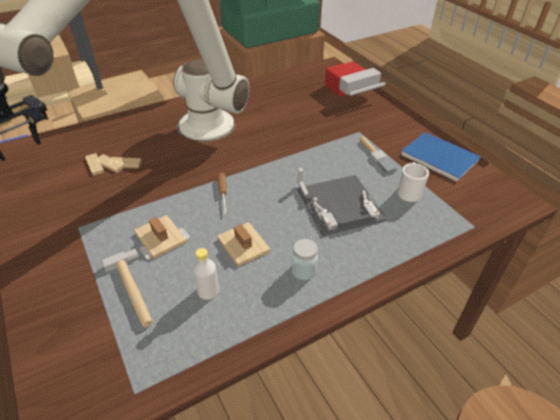

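View pics/top0.png

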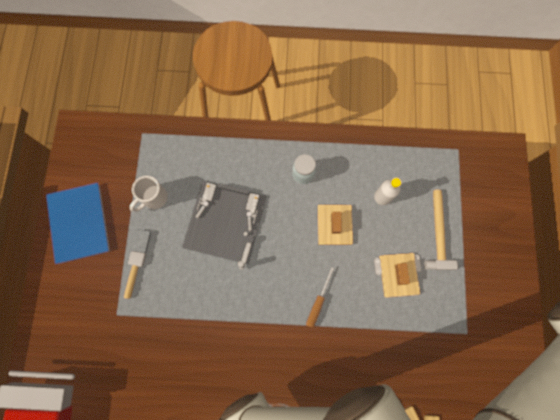

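The top view shows the eared plate near (400,274), with the ears at about (378,266) and (420,264). The plain plate is at (335,224), and the bracket is at (223,220) with the keeper peg near (245,255). I'll zoom in next.

```bash
python3 - <<'E'
import cv2
t=cv2.imread("pics/top0.png");s=cv2.imread("pics/scene0.png")
cv2.imwrite("pics/t_br.png",cv2.resize(t[165:285,165:285],None,fx=5,fy=5,interpolation=2))
cv2.imwrite("pics/t_pl.png",cv2.resize(t[240:310,360:470],None,fx=7,fy=7,interpolation=2))
cv2.imwrite("pics/s_br.png",cv2.resize(s[150:250,280:400],None,fx=6,fy=6,interpolation=2))
cv2.imwrite("pics/s_pl.png",cv2.resize(s[200:270,120:220],None,fx=7,fy=7,interpolation=2))
E
```

```text
(no output)
```

View pics/t_br.png

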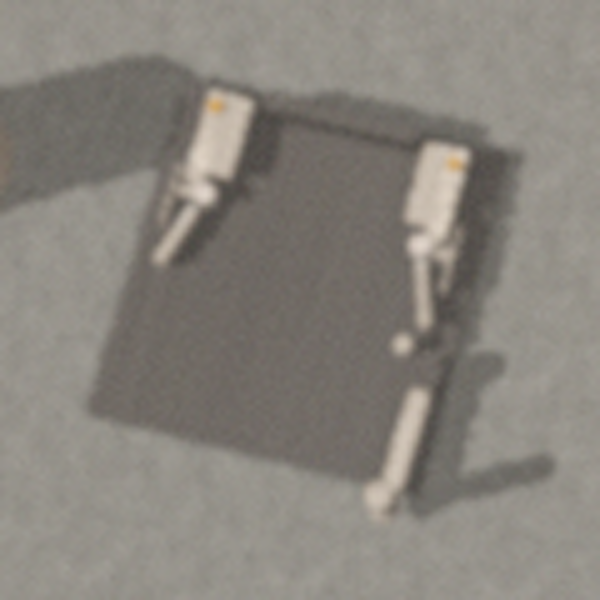

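View pics/t_pl.png

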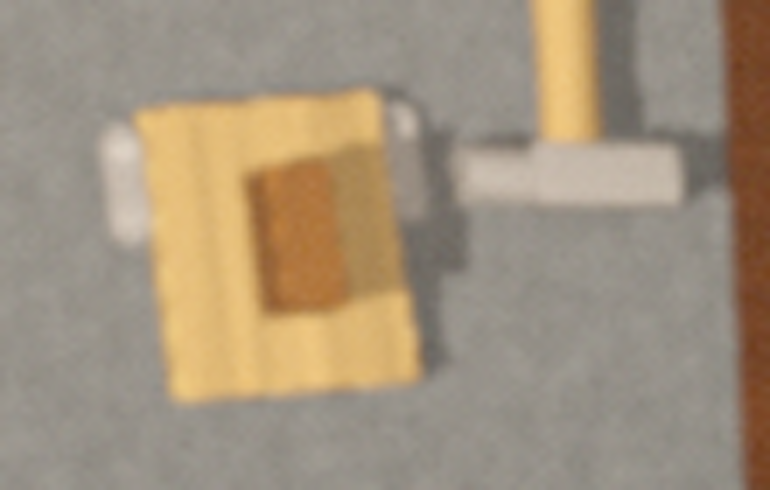

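View pics/s_br.png

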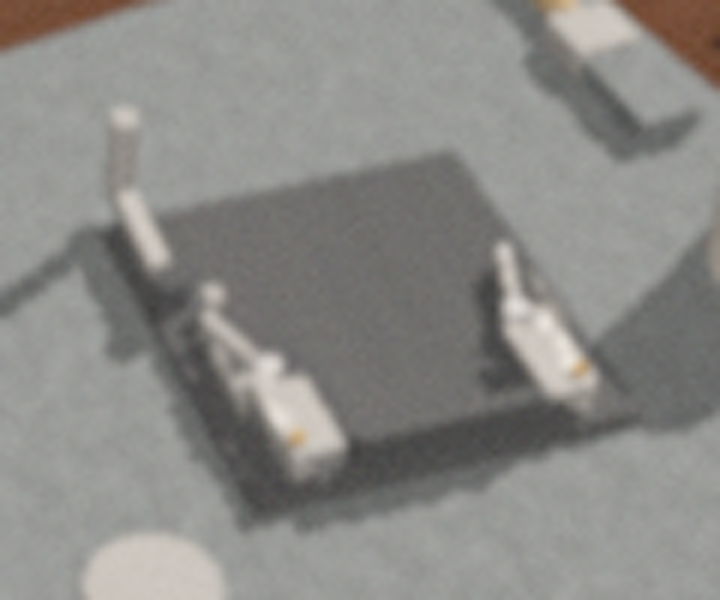

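View pics/s_pl.png

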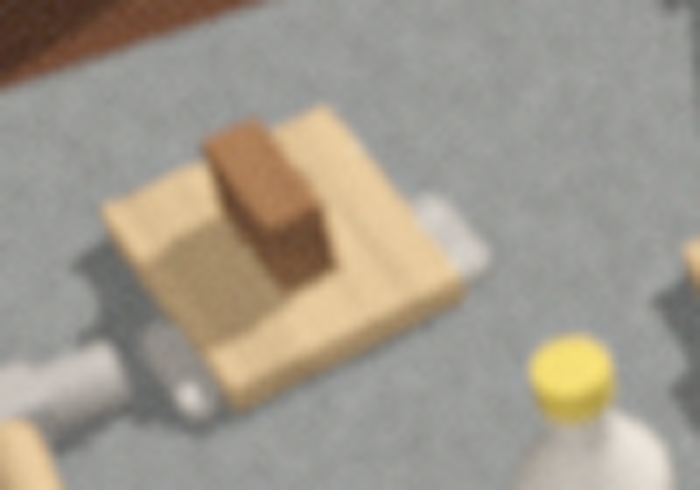

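The crops show the eared plate's nose pointing image-up (world +x). The keeper is open along -x, with its peg at about crop (380,497). Now I'll measure poses.

```bash
cat > h.py <<'E'
import cv2,numpy as np,pickle
def cast(c,px,z):
    px=np.atleast_2d(np.asarray(px,float));T=np.asarray(c["world_from_camera"])
    d=np.c_[(px[:,0]-c["cx"])/c["fx"],(px[:,1]-c["cy"])/c["fy"],np.ones(len(px))]@T[:3,:3].T
    return T[:3,3]+d*((z-T[2,3])/d[:,2])[:,None]
def proj(c,P):
    T=np.linalg.inv(c["world_from_camera"]);q=np.atleast_2d(P)@T[:3,:3].T+T[:3,3]
    return np.c_[c["cx"]+c["fx"]*q[:,0]/q[:,2],c["cy"]+c["fy"]*q[:,1]/q[:,2]]
def tri(c1,p1,c2,p2):
    Ps=[np.array([[c["fx"],0,c["cx"]],[0,c["fy"],c["cy"]],[0,0,1]])@np.linalg.inv(c["world_from_camera"])[:3] for c in(c1,c2)]
    X=cv2.triangulatePoints(Ps[0],Ps[1],np.array(p1,float).reshape(2,1),np.array(p2,float).reshape(2,1));return (X[:3]/X[3]).ravel()
def blob(m,near):
    cs,_=cv2.findContours(m,cv2.RETR_EXTERNAL,cv2.CHAIN_APPROX_NONE)
    cs=[c for c in cs if cv2.contourArea(c)>15]
    return min(cs,key=lambda c:np.hypot(*(np.array(cv2.minEnclosingCircle(c)[0])-near)))
E
python3 - <<'E'
from h import *
for n,near,gn,a in(("top",(400,274),(404,274),(360,240)),("scene",(160,237),(158,230),(120,200))):
    c=pickle.load(open(n+"0.pkl","rb"));im=c["img"];hsv=cv2.cvtColor(im,cv2.COLOR_BGR2HSV)
    w=cv2.inRange(hsv,(5,70,60),(28,255,255))
    if n=="scene": w[:, :130]=0
    k=blob(w,near);P=cast(c,k[:,0],.016)
    R=cv2.minAreaRect((P[:,:2]*1000).astype(np.float32));print(n,"plate",R)
    b=cv2.inRange(hsv,(5,130,50),(16,255,230));m=np.zeros_like(b);cv2.drawContours(m,[k],-1,255,-1);b&=m
    k=blob(b,gn);P=cast(c,k[:,0],.056);print("block",cv2.minAreaRect((P[:,:2]*1000).astype(np.float32)))
    cv2.imwrite(f"pics/m_{n}.png",np.hstack([w,b]))
t=pickle.load(open("top0.pkl","rb"));s=pickle.load(open("scene0.pkl","rb"))
T=lambda x,y:(165+(x+.5)/5-.5,165+(y+.5)/5-.5); S=lambda x,y:(280+(x+.5)/6-.5,150+(y+.5)/6-.5)
print("bed corners top: open+y, open-y", cast(t,[T(92,412),T(400,484)],.010).round(4).tolist())
print("bed +y open corner scene", cast(s,[S(455,153)],.010).round(4))
print("peg",tri(t,T(381,495),s,S(124,117)).round(4),cast(t,[T(381,495)],.070).round(4),cast(s,[S(124,117)],.070).round(4))
print("clip_l",tri(t,T(205,192),s,S(512,302)).round(4),"clip_r",tri(t,T(424,242),s,S(268,366)).round(4))
print("clips top z.026",cast(t,[T(205,192),T(424,242)],.026).round(4).tolist(),cast(s,[S(512,302),S(268,366)],.026).round(4).tolist())
E
```

```text
top plate ((678.6827392578125, 47.58416748046875), (1247.391845703125, 1877.523681640625), 0.9260586500167847)
block ((663.0331420898438, 48.3812255859375), (1199.776611328125, 1812.4561767578125), 0.6773232817649841)
scene plate ((477.900146484375, -339.4685363769531), (142.08209228515625, 100.9844741821289), 7.086361885070801)
block ((499.4184265136719, -348.106689453125), (82.56727600097656, 15.666322708129883), 13.0040864944458)
bed corners top: open+y, open-y [[0.5244, 0.2974, 0.01], [0.4916, 0.1132, 0.01]]
bed +y open corner scene [[0.5284 0.3004 0.01  ]]
peg [0.4786 0.1185 0.0705] [[0.4782 0.1177 0.07  ]] [[0.4783 0.1195 0.07  ]]
clip_l [0.6562 0.2393 0.0299] clip_r [0.6336 0.1083 0.0281]
clips top z.026 [[0.6574, 0.2405, 0.026], [0.6338, 0.1081, 0.026]] [[0.6529, 0.242, 0.026], [0.632, 0.11, 0.026]]
```

```bash
python3 - <<'E'
from h import *
# roof blobs: bright pixels
t=pickle.load(open("top0.pkl","rb"));g=t["img"][165:285,165:285]
m=(cv2.cvtColor(g,cv2.COLOR_BGR2GRAY)>165).astype(np.uint8)*255
cs,_=cv2.findContours(m,cv2.RETR_EXTERNAL,cv2.CHAIN_APPROX_NONE)
for k in cs:
    if cv2.contourArea(k)>5: print(cv2.minAreaRect(k),cv2.contourArea(k))
hsv=cv2.cvtColor(g,cv2.COLOR_BGR2HSV)
d=(cv2.cvtColor(g,cv2.COLOR_BGR2GRAY)<130).astype(np.uint8)*255
cv2.imwrite("pics/br_m.png",cv2.resize(np.hstack([m,d]),None,fx=3,fy=3))
o=cv2.inRange(hsv,(8,90,120),(28,255,255));ys,xs=np.where(o>0);print(list(zip(xs+165,ys+165)))
E
```

```text
((79.2463607788086, 90.6149673461914), (5.0746259689331055, 26.037660598754883), 25.016895294189453) 67.5
((34.653846740722656, 46.269229888916016), (1.3867504596710205, 10.816654205322266), 33.6900634765625) 8.5
((84.50000762939453, 46.000003814697266), (8.246211051940918, 35.16766357421875), 14.03624439239502) 136.5
((42.5, 29.5), (8.22192096710205, 22.135942459106445), 18.434947967529297) 135.0
[(np.int64(207), np.int64(185)), (np.int64(208), np.int64(185)), (np.int64(207), np.int64(186)), (np.int64(208), np.int64(186)), (np.int64(255), np.int64(197)), (np.int64(256), np.int64(197)), (np.int64(255), np.int64(198)), (np.int64(256), np.int64(198))]
```

```bash
python3 - <<'E'
from h import *
t=pickle.load(open("top0.pkl","rb"));s=pickle.load(open("scene0.pkl","rb"))
T=lambda L:[(360+(x+.5)/7-.5,240+(y+.5)/7-.5) for x,y in L]; S=lambda L:[(120+(x+.5)/7-.5,200+(y+.5)/7-.5) for x,y in L]
def ext(c,near,roi,z,lo,hi):
    w=cv2.inRange(cv2.cvtColor(c["img"],cv2.COLOR_BGR2HSV),lo,hi);m=np.zeros_like(w);x0,x1,y0,y1=roi;m[y0:y1,x0:x1]=w[y0:y1,x0:x1]
    k=blob(m,near);R=cv2.minAreaRect((cast(c,k[:,0],z)[:,:2]*1000).astype(np.float32));print(R)
ext(t,(400,274),(372,425,245,305),.016,(5,70,60),(28,255,255))
ext(t,(402,274),(392,412,258,290),.056,(5,130,50),(14,255,230))
A=cast(t,T([(137,108),(382,90),(420,380),(175,403)]),.016);print("top corners",A.round(4).tolist(),A.mean(0))
A=cast(s,S([(325,105),(103,208),(238,385),(463,287)]),.016);print("scene corners",A.round(4).tolist(),A.mean(0))
print("block top",cast(t,T([(248,175),(328,160),(346,303),(268,312)]),.056).round(4).tolist(),cast(s,S([(203,143),(258,120),(328,207),(272,228)]),.056).round(4).tolist())
for n,P in(("block",cast(t,T([(248,175),(328,160),(346,303),(268,312)]),.056)),("blockS",cast(s,S([(203,143),(258,120),(328,207),(272,228)]),.056))):print(n,P.mean(0))
# bed edges: sub-pixel line fit on dark mask, top view, open edge & left edge
c=t;g=cv2.GaussianBlur(cv2.cvtColor(c["img"],cv2.COLOR_BGR2GRAY),(0,0),1).astype(float)
O=np.array([.608,.181]);th=np.radians(-10);R=np.array([[np.cos(th),-np.sin(th)],[np.sin(th),np.cos(th)]])
for name,c in(("top",t),("scene",s)):
  g=cv2.GaussianBlur(cv2.cvtColor(c["img"],cv2.COLOR_BGR2GRAY),(0,0),.8).astype(np.float32)
  for e,pts,n in(("open",[(-105,y) for y in range(-60,95,5)],(1,0)),("+y",[(x,102) for x in range(-95,-20,5)],(0,1))):
    out=[]
    for p in pts:
        d=np.arange(-15,15.1,.5);Q=np.array(p)+d[:,None]*np.array(n);W=np.c_[(O+(Q/1000)@R.T),np.full(len(Q),.010)]
        u=proj(c,W).astype(np.float32);v=cv2.remap(g,u[:,0].reshape(1,-1),u[:,1].reshape(1,-1),1).ravel()
        i=np.argmax(np.abs(np.gradient(v)));out.append(d[i])
    x=[p[1] if e=="open" else p[0] for p in pts];print(name,e,"offset",np.median(out),"slope",np.polyfit(x,out,1).round(4))
E
```

```text
((477.1913757324219, -336.1258239746094), (123.2401123046875, 105.95613861083984), 8.023553848266602)Traceback (most recent call last):
  File "<stdin>", line 8, in <module>
  File "<stdin>", line 6, in ext
  File "h.py", line 15, in blob
    return min(cs,key=lambda c:np.hypot(*(np.array(cv2.minEnclosingCircle(c)[0])-near)))
ValueError: min() iterable argument is empty
```

```bash
python3 - <<'E'
from h import *
t=pickle.load(open("top0.pkl","rb"));s=pickle.load(open("scene0.pkl","rb"))
T=lambda L:[(360+(x+.5)/7-.5,240+(y+.5)/7-.5) for x,y in L]; S=lambda L:[(120+(x+.5)/7-.5,200+(y+.5)/7-.5) for x,y in L]
A=cast(t,T([(137,108),(382,90),(420,380),(175,403)]),.016);print("top corners",A.round(4).tolist(),A.mean(0))
A=cast(s,S([(325,105),(103,208),(238,385),(463,287)]),.016);print("scene corners",A.round(4).tolist(),A.mean(0))
for n,P in(("block",cast(t,T([(248,175),(328,160),(346,303),(268,312)]),.056)),("blockS",cast(s,S([(203,143),(258,120),(328,207),(272,228)]),.056))):print(n,P.round(4).tolist(),P.mean(0))
O=np.array([.608,.181]);th=np.radians(-10);R=np.array([[np.cos(th),-np.sin(th)],[np.sin(th),np.cos(th)]])
for name,c in(("top",t),("scene",s)):
  g=cv2.GaussianBlur(cv2.cvtColor(c["img"],cv2.COLOR_BGR2GRAY),(0,0),.8).astype(np.float32)
  for e,pts,n in(("open",[(-105,y) for y in range(-60,95,5)],(1,0)),("+y",[(x,102) for x in range(-95,-20,5)],(0,1))):
    out=[]
    for p in pts:
        d=np.arange(-15,15.1,.5);Q=np.array(p)+d[:,None]*np.array(n);W=np.c_[(O+(Q/1000)@R.T),np.full(len(Q),.010)]
        u=proj(c,W).astype(np.float32);v=cv2.remap(g,u[:,0].reshape(1,-1),u[:,1].reshape(1,-1),1).ravel()
        i=np.argmax(np.abs(np.gradient(v)));out.append(d[i])
    x=[p[1] if e=="open" else p[0] for p in pts];print(name,e,"offset",np.median(out),"slope",np.polyfit(x,out,1).round(4))
E
```

```text
top corners [[0.5305, -0.2788, 0.016], [0.5436, -0.3814, 0.016], [0.4247, -0.3944, 0.016], [0.4102, -0.2941, 0.016]] [ 0.4772725  -0.33719864  0.016     ]
scene corners [[0.4115, -0.2956, 0.016], [0.4251, -0.393, 0.016], [0.5426, -0.3753, 0.016], [0.5367, -0.2825, 0.016]] [ 0.47899171 -0.33660124  0.016     ]
block [[0.5, -0.3138, 0.056], [0.5077, -0.346, 0.056], [0.4511, -0.3522, 0.056], [0.4459, -0.3211, 0.056]] [ 0.47615765 -0.33327635  0.056     ]
blockS [[0.4517, -0.352, 0.056], [0.4498, -0.3291, 0.056], [0.5093, -0.3209, 0.056], [0.5096, -0.3432, 0.056]] [ 0.48010094 -0.33628033  0.056     ]
top open offset -1.5 slope [ 0.0232 -1.8161]
top +y offset 2.0 slope [-0.0114  1.381 ]
scene open offset 1.5 slope [0.0096 0.9044]
scene +y offset 2.0 slope [-0.0754 -4.0214]
```

```bash
cat > go.py <<'E'
import sys,numpy as np
from station import r
# usage: go.py x y z yawdeg(of tool y axis)  -> shift in tool axes (total, if translated before turning) and turn
x,y,z,yaw=map(float,sys.argv[1:5]);s=r.sense();R=s["ee_rot"];d=R.T@(np.array([x,y,z])-s["tcp_pos"])
cur=np.degrees(np.arctan2(R[1,1],R[0,1]));print("t",round(s["time_s"],2),"tcp",s["tcp_pos"].round(4),"yaw",cur.round(2),"tilt",(R[:,2]).round(4))
print("tool shift",d.round(4),"turn rz",np.radians((cur-yaw+90)%180-90).round(4),"F",s["wrist_force"].round(2),"w",round(s["gripper_width"],3),"J",s["joints"].round(0))
E
python3 go.py .4785 -.336 .12 97.2
```

```text
t 0.1 tcp [ 0.2099 -0.5881  0.2216] yaw 109.63 tilt [-8.0e-04  1.8e-03 -1.0e+00]
tool shift [-0.3377  0.147   0.1018] turn rz 0.2169 F [-0.62 -0.19  0.08] w 1.001 J [-56.  22.   0.  -0. -68. -15.]
```

```bash
python3 -m crank '[{"linear":[-0.048,0.021,0.0145],"delta_rot":[0,0,0],"gripper":100},{"linear":[-0.048,0.021,0.0145],"delta_rot":[0,0,0],"gripper":100},{"linear":[-0.048,0.021,0.0145],"delta_rot":[0,0,0],"gripper":100},{"linear":[-0.048,0.021,0.0145],"delta_rot":[0,0,0],"gripper":100},{"linear":[-0.048,0.021,0.0145],"delta_rot":[0,0,0],"gripper":100},{"linear":[-0.048,0.021,0.0145],"delta_rot":[0,0,0],"gripper":100},{"linear":[-0.048,0.021,0.0145],"delta_rot":[0,0,0],"gripper":100},{"linear":[0,0,0],"delta_rot":[0,0,0.11],"gripper":100},{"linear":[0,0,0],"delta_rot":[0,0,0.107],"gripper":100},{"linear":[0,0,0],"delta_rot":[0,0,0],"gripper":100}]'; python3 go.py .4785 -.336 .020 97.2
```

```text
time_s: 1.35
tcp_pos: [0.477, -0.3369, 0.1205]
ee_rot: [[-0.992, -0.127, -0.001], [-0.127, 0.992, 0.0], [0.001, 0.001, -1.0]]
wrist_force: [-0.0, 0.4, 0.2]
gripper_width: 0.995
t 1.35 tcp [ 0.477  -0.3369  0.1205] yaw 97.3 tilt [-1.e-03  5.e-04 -1.e+00]
tool shift [-0.0017  0.0006  0.1005] turn rz 0.0017 F [-0.03  0.41  0.2 ] w 0.995 J [-19.  23. -13.  -0. -53. -63.]
```

Now I'll descend and grip the block.

```bash
python3 -m crank '[{"linear":[-0.001,0.001,0.03],"delta_rot":[0,0,0],"gripper":100},{"linear":[0,0,0.03],"delta_rot":[0,0,0],"gripper":100},{"linear":[0,0,0.025],"delta_rot":[0,0,0],"gripper":100},{"linear":[0,0,0.015],"delta_rot":[0,0,0],"gripper":100},{"linear":[0,0,0],"delta_rot":[0,0,0],"gripper":0},{"linear":[0,0,0],"delta_rot":[0,0,0],"gripper":0},{"linear":[0,0,0],"delta_rot":[0,0,0],"gripper":0},{"linear":[0,0,0],"delta_rot":[0,0,0],"gripper":0},{"linear":[0,0,0],"delta_rot":[0,0,0],"gripper":0}]'; python3 go.py .5686 .1887 .12 79.7
python3 - <<'E'
from station import capture
import cv2
c=capture("scene");cv2.imwrite("pics/s1.png",cv2.resize(c["img"][150:330,60:300],None,fx=3,fy=3))
E
```

```text
time_s: 2.48
tcp_pos: [0.4782, -0.3362, 0.0215]
ee_rot: [[-0.992, -0.126, 0.001], [-0.126, 0.992, -0.0], [-0.001, -0.0, -1.0]]
wrist_force: [-0.8, -0.8, 0.1]
gripper_width: 0.519
t 2.48 tcp [ 0.4782 -0.3362  0.0215] yaw 97.21 tilt [ 7.e-04 -3.e-04 -1.e+00]
tool shift [-0.1557  0.5093 -0.0986] turn rz 0.3057 F [-0.84 -0.78  0.12] w 0.519 J [-19.  30. -19.  -0. -41. -64.]
```

View pics/s1.png

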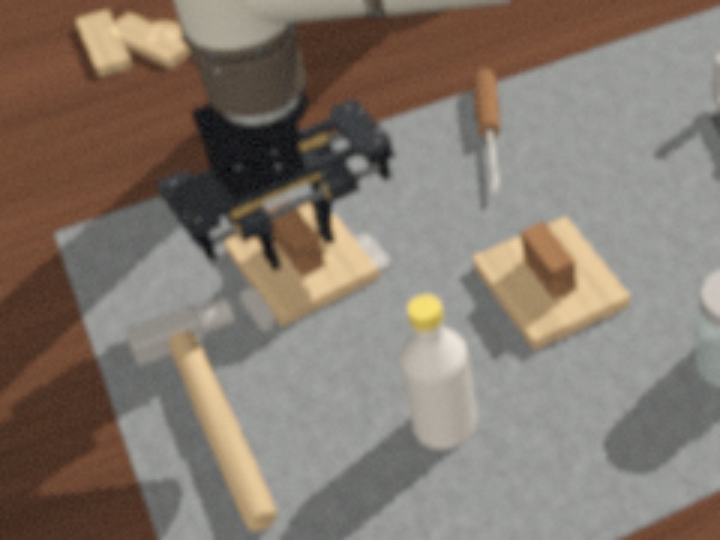

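The picture shows the fingers on either side of the grip block at about (295,245). They are still closing, and the opening reads 0.519.

```bash
python3 -m crank '[{"linear":[0,0,0],"delta_rot":[0,0,0],"gripper":0},{"linear":[0,0,0],"delta_rot":[0,0,0],"gripper":0},{"linear":[0,0,0],"delta_rot":[0,0,0],"gripper":0},{"linear":[0,0,0],"delta_rot":[0,0,0],"gripper":0},{"linear":[0,0,0],"delta_rot":[0,0,0],"gripper":0}]'
```

```text
time_s: 3.15
tcp_pos: [0.478, -0.3361, 0.0211]
ee_rot: [[-0.992, -0.126, 0.0], [-0.126, 0.992, -0.0], [-0.0, -0.0, -1.0]]
wrist_force: [0.6, -0.3, 0.2]
gripper_width: 0.302
```

```bash
python3 -m crank '[{"linear":[0,0,-0.02],"delta_rot":[0,0,0],"gripper":0},{"linear":[0,0,-0.04],"delta_rot":[0,0,0],"gripper":0},{"linear":[0,0,-0.04],"delta_rot":[0,0,0],"gripper":0},{"linear":[0,0,-0.01],"delta_rot":[0,0,0],"gripper":0},{"linear":[0,0,0],"delta_rot":[0,0,0],"gripper":0}]'; python3 go.py .5686 .1887 .131 79.7
```

```text
time_s: 3.78
tcp_pos: [0.4775, -0.3356, 0.1304]
ee_rot: [[-0.992, -0.125, -0.0], [-0.125, 0.992, 0.001], [0.0, 0.001, -1.0]]
wrist_force: [0.1, 0.1, -3.7]
gripper_width: 0.297
t 3.77 tcp [ 0.4775 -0.3356  0.1304] yaw 97.17 tilt [-4.0e-04  1.1e-03 -1.0e+00]
tool shift [-1.559e-01  5.089e-01 -1.000e-04] turn rz 0.305 F [ 0.11  0.14 -3.71] w 0.297 J [-19.  23. -13.  -0. -55. -64.]
```

```bash
python3 -m crank '[{"linear":[-0.008,0.025,0],"delta_rot":[0,0,0],"gripper":0},{"linear":[-0.015,0.048,0],"delta_rot":[0,0,0],"gripper":0},{"linear":[-0.015,0.048,0],"delta_rot":[0,0,0],"gripper":0},{"linear":[-0.015,0.048,0],"delta_rot":[0,0,0],"gripper":0},{"linear":[-0.015,0.048,0],"delta_rot":[0,0,0],"gripper":0},{"linear":[-0.015,0.048,0],"delta_rot":[0,0,0],"gripper":0},{"linear":[-0.015,0.048,0],"delta_rot":[0,0,0],"gripper":0},{"linear":[-0.015,0.048,0],"delta_rot":[0,0,0],"gripper":0},{"linear":[-0.015,0.048,0],"delta_rot":[0,0,0],"gripper":0},{"linear":[-0.015,0.048,0],"delta_rot":[0,0,0],"gripper":0}]'
python3 -m crank '[{"linear":[-0.01,0.03,0],"delta_rot":[0,0,0],"gripper":0},{"linear":[0,0.01,0],"delta_rot":[0,0,0],"gripper":0},{"linear":[0,0,0],"delta_rot":[0,0,0.1],"gripper":0},{"linear":[0,0,0],"delta_rot":[0,0,0.1],"gripper":0},{"linear":[0,0,0],"delta_rot":[0,0,0.105],"gripper":0},{"linear":[0,0,0],"delta_rot":[0,0,0],"gripper":0}]';python3 go.py .5686 .1887 .08 79.7
python3 - <<'E'
from station import capture
import cv2
for n,(a,b,c_,d) in dict(scene=(110,280,250,430),top=(150,300,150,300)).items():
    c=capture(n);cv2.imwrite(f"pics/{n}2.png",cv2.resize(c["img"][a:b,c_:d],None,fx=3.5,fy=3.5))
E
```

```text
time_s: 5.03
tcp_pos: [0.5611, 0.1363, 0.1283]
ee_rot: [[-0.992, -0.125, -0.005], [-0.125, 0.992, -0.002], [0.005, -0.001, -1.0]]
wrist_force: [0.3, -0.3, -3.0]
gripper_width: 0.298
time_s: 5.78
tcp_pos: [0.5663, 0.1749, 0.1294]
ee_rot: [[-0.984, 0.178, -0.003], [0.178, 0.984, -0.002], [0.003, -0.002, -1.0]]
wrist_force: [-0.2, -1.1, -2.1]
gripper_width: 0.296
t 5.78 tcp [0.5663 0.1749 0.1294] yaw 79.73 tilt [-0.0033 -0.0015 -1.    ]
tool shift [0.     0.0141 0.0494] turn rz 0.0006 F [-0.18 -1.07 -2.15] w 0.296 J [  33.   24.  -11.   -0.  -55. -133.]
```

View pics/scene2.png

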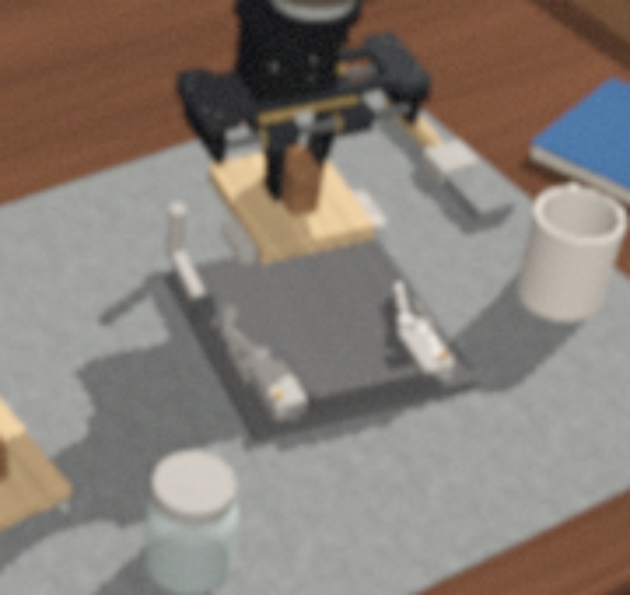

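View pics/top2.png

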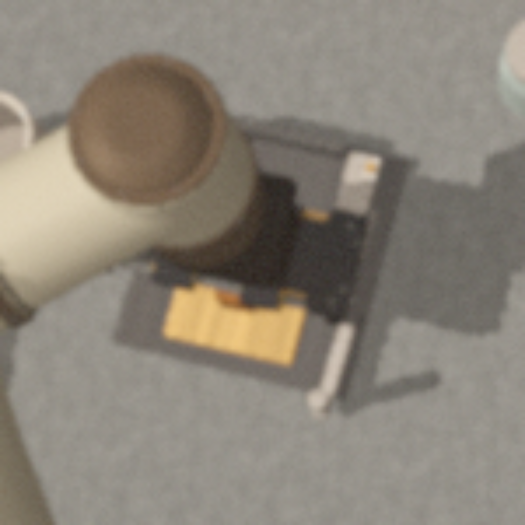

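```bash
python3 -m crank '[{"linear":[0.003,0.014,0.02],"delta_rot":[0,0,0],"gripper":0},{"linear":[0,0,0.03],"delta_rot":[0,0,0],"gripper":0},{"linear":[0,0,0.02],"delta_rot":[0,0,0],"gripper":0},{"linear":[0,0,0],"delta_rot":[0,0,0],"gripper":0},{"linear":[0,0,0],"delta_rot":[0,0,0],"gripper":0}]';python3 go.py .5656 .1892 .033 79.7
python3 - <<'E'
from station import capture
import cv2,pickle
for n,(a,b,c_,d) in dict(scene=(150,250,270,410),top=(165,285,165,285)).items():
    c=capture(n);pickle.dump(c,open(n+"3.pkl","wb"));cv2.imwrite(f"pics/{n}3.png",cv2.resize(c["img"][a:b,c_:d],None,fx=5,fy=5,interpolation=2))
E
```

```text
time_s: 6.5
tcp_pos: [0.5677, 0.1906, 0.0618]
ee_rot: [[-0.984, 0.178, 0.001], [0.178, 0.984, 0.0], [-0.001, 0.001, -1.0]]
wrist_force: [0.8, 0.5, -2.4]
gripper_width: 0.297
t 6.5 tcp [0.5677 0.1906 0.0618] yaw 79.77 tilt [ 1.4e-03  4.0e-04 -1.0e+00]
tool shift [ 0.0018 -0.0018  0.0288] turn rz 0.0013 F [ 0.77  0.54 -2.36] w 0.297 J [  34.   28.  -15.    0.  -47. -134.]
```

View pics/scene3.png

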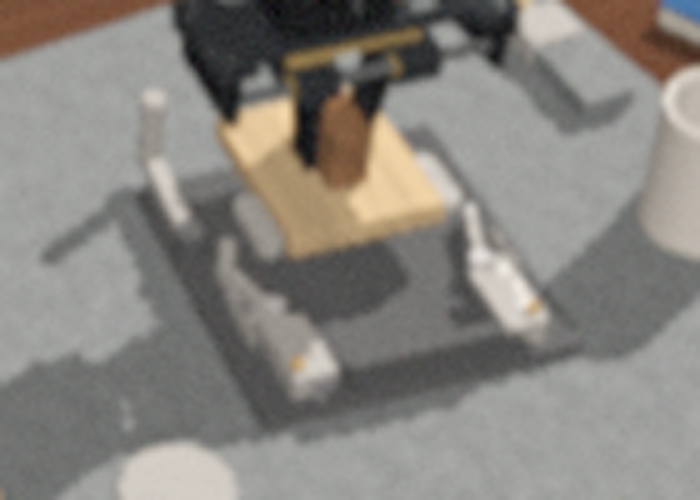

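View pics/top3.png

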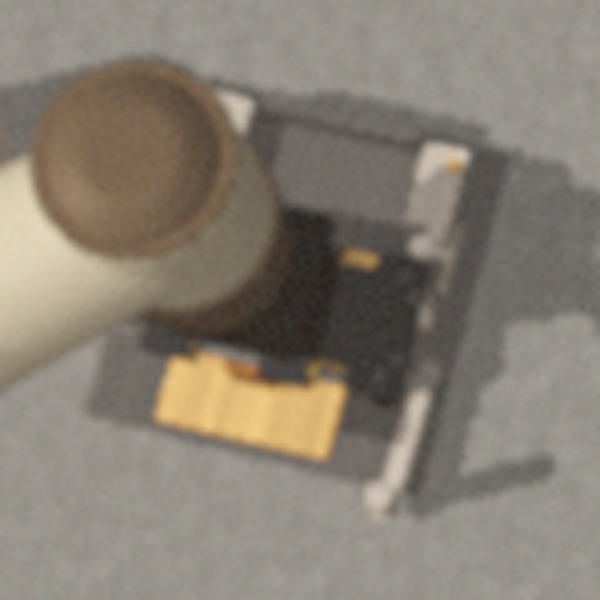

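The plate hangs level over the bay. The ears, at scene crop (260,222) and (437,178), are behind the lead-ins, so I'll lower it.

```bash
python3 -m crank '[{"linear":[0.002,-0.002,0.015],"delta_rot":[0,0,0],"gripper":0},{"linear":[0,0,0.01],"delta_rot":[0,0,0],"gripper":0},{"linear":[0,0,0.004],"delta_rot":[0,0,0],"gripper":0},{"linear":[0,0,0],"delta_rot":[0,0,0],"gripper":0},{"linear":[0,0,0],"delta_rot":[0,0,0],"gripper":0}]';python3 go.py .5656 .1892 .032 79.7
python3 - <<'E'
from station import capture
import cv2,pickle
for n,(a,b,c_,d) in dict(scene=(150,250,270,410),top=(165,285,165,285)).items():
    c=capture(n);pickle.dump(c,open(n+"4.pkl","wb"));cv2.imwrite(f"pics/{n}4.png",cv2.resize(c["img"][a:b,c_:d],None,fx=5,fy=5,interpolation=2))
E
```

```text
time_s: 7.22
tcp_pos: [0.5648, 0.189, 0.0321]
ee_rot: [[-0.984, 0.178, 0.0], [0.178, 0.984, 0.0], [-0.0, 0.0, -1.0]]
wrist_force: [0.2, 0.4, -2.6]
gripper_width: 0.295
t 7.22 tcp [0.5648 0.189  0.0321] yaw 79.73 tilt [ 4.e-04  2.e-04 -1.e+00]
tool shift [-0.0007  0.0003  0.0001] turn rz 0.0006 F [ 0.16  0.4  -2.63] w 0.295 J [  34.   30.  -17.    0.  -43. -134.]
```

View pics/scene4.png

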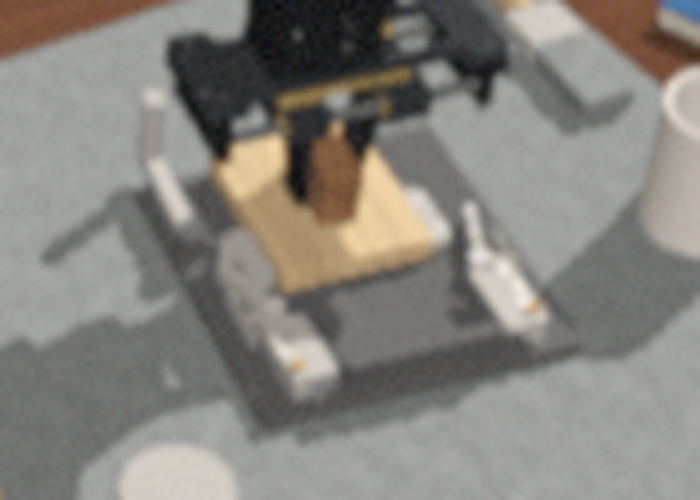

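View pics/top4.png

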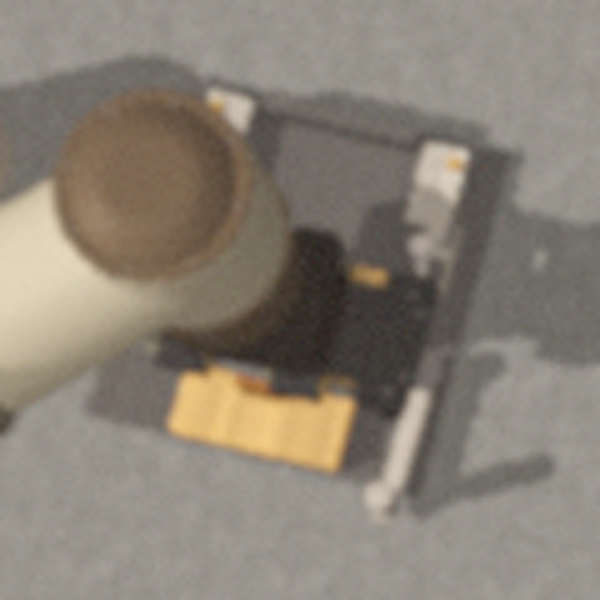

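```bash
python3 - <<'E'
from h import *
t=pickle.load(open("top4.pkl","rb"));s=pickle.load(open("scene4.pkl","rb"))
T=lambda x,y:(165+(x+.5)/5-.5,165+(y+.5)/5-.5); S=lambda x,y:(270+(x+.5)/5-.5,150+(y+.5)/5-.5)
O=np.array([.608,.1815]);th=np.radians(-10.4);R=np.array([[np.cos(th),-np.sin(th)],[np.sin(th),np.cos(th)]])
def f(n,P):
    q=((P[:,:2]-O)@R*1000).round(1);print(n,q.tolist())
f("rear corners top",cast(t,[T(168,431),T(338,472)],.026))
f("front corners scene",cast(s,[S(434,238),S(284,287)],.026))
f("clips top",cast(t,[T(427,245)],.026)); f("clips scene",cast(s,[S(480,258),S(478,256)],.026))
t=pickle.load(open("top0.pkl","rb"));s=pickle.load(open("scene0.pkl","rb"))
g=lambda n,c,p,z:f(n,cast(c,p,z))
S0=lambda x,y:(280+(x+.5)/6-.5,150+(y+.5)/6-.5)
g("roof L end corners top (z.027)",t,[T(212,83),T(256,97),T(420,143),T(470,150)],.027)
g("clips",t,[T(205,192),T(424,242)],.026);g("clipsS",s,[S0(512,302),S0(268,366)],.026)
g("roof scene near corners",s,[S0(545,397),S0(600,372),S0(292,470),S0(347,440)],.027)
E
```

```text
rear corners top [[-105.1, 48.6], [-105.2, -53.4]]
front corners scene [[13.9, 48.8], [24.4, -54.0]]
clips top [[37.3, -69.7]]
clips scene [[39.1, 67.0], [37.1, 66.6]]
roof L end corners top (z.027) [[104.2, 81.2], [101.9, 53.1], [97.0, -50.1], [99.8, -80.3]]
clips [[37.9, 67.0], [38.7, -67.5]]
clipsS [[33.3, 67.6], [36.5, -66.0]]
roof scene near corners [[100.6, 51.3], [93.6, 84.6], [106.1, -83.4], [96.3, -50.9]]
```

The plate is about 1 to 2 mm towards -y. I'll nudge it over, set it down and open.

```bash
python3 -m crank '[{"linear":[0,0.0015,0],"delta_rot":[0,0,0],"gripper":0},{"linear":[0,0,0.0015],"delta_rot":[0,0,0],"gripper":0},{"linear":[0,0,0],"delta_rot":[0,0,0],"gripper":0},{"linear":[0,0,0],"delta_rot":[0,0,0],"gripper":60},{"linear":[0,0,0],"delta_rot":[0,0,0],"gripper":60},{"linear":[0,0,0],"delta_rot":[0,0,0],"gripper":60},{"linear":[0,0,0],"delta_rot":[0,0,0],"gripper":60},{"linear":[0,0,0],"delta_rot":[0,0,0],"gripper":60}]';python3 go.py .5656 .1892 .12 79.7
python3 -m crank '[{"linear":[0,0,-0.03],"delta_rot":[0,0,0],"gripper":60},{"linear":[0,0,-0.04],"delta_rot":[0,0,0],"gripper":60},{"linear":[0,0,-0.03],"delta_rot":[0,0,0],"gripper":0},{"linear":[0.05,0,0],"delta_rot":[0,0,0],"gripper":0},{"linear":[0.05,0,0],"delta_rot":[0,0,0],"gripper":0},{"linear":[0.05,0,0],"delta_rot":[0,0,0],"gripper":0},{"linear":[0,0,0],"delta_rot":[0,0,0],"gripper":0}]'
python3 - <<'E'
from station import capture
import cv2,pickle
for n,(a,b,c_,d) in dict(scene=(150,250,270,410),top=(165,285,165,285)).items():
    c=capture(n);pickle.dump(c,open(n+"5.pkl","wb"));cv2.imwrite(f"pics/{n}5.png",cv2.resize(c["img"][a:b,c_:d],None,fx=5,fy=5,interpolation=2))
E
```

```text
time_s: 8.32
tcp_pos: [0.5649, 0.1903, 0.0305]
ee_rot: [[-0.984, 0.178, -0.0], [0.178, 0.984, -0.0], [0.0, -0.0, -1.0]]
wrist_force: [-0.4, 0.2, 0.6]
gripper_width: 0.6
t 8.32 tcp [0.5649 0.1903 0.0305] yaw 79.74 tilt [-0. -0. -1.]
tool shift [-0.0009 -0.001  -0.0895] turn rz 0.0006 F [-0.39  0.21  0.59] w 0.6 J [  34.   31.  -17.    0.  -43. -134.]
time_s: 9.2
tcp_pos: [0.4146, 0.2168, 0.1309]
ee_rot: [[-0.985, 0.175, -0.001], [0.175, 0.985, -0.0], [0.001, -0.0, -1.0]]
wrist_force: [0.8, 0.8, 0.5]
gripper_width: 0.12
```

View pics/scene5.png

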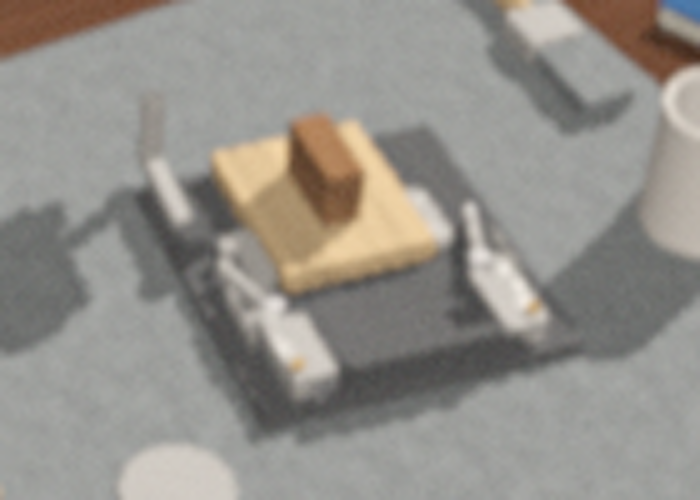

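View pics/top5.png

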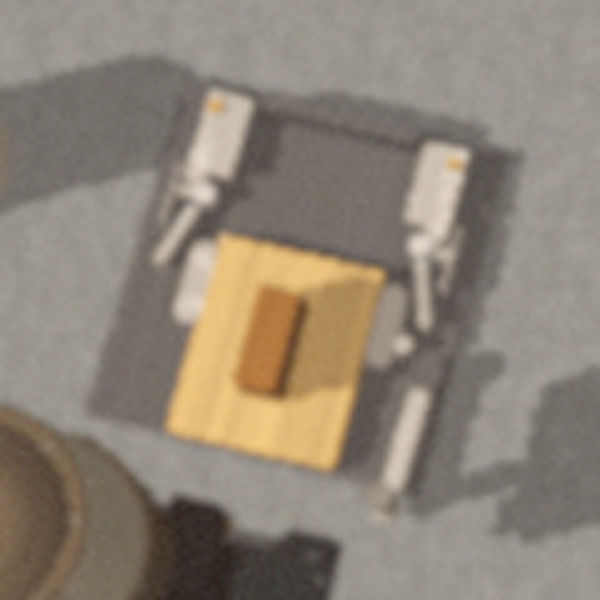

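The plate lies flat in the bay, roughly centred, with its ears short of the clips. The top-crop corners are (220,235), (385,267), (338,470) and (168,432). I'll compute the pose from those.

```bash
cat > brk.py <<'E'
from h import *
O=np.array([.608,.1815]);th=np.radians(-10.4);R=np.array([[np.cos(th),-np.sin(th)],[np.sin(th),np.cos(th)]])
def inb(P): return ((np.atleast_2d(P)[:,:2]-O)@R*1000).round(1)
def inw(p): return (O+np.asarray(p)/1000@R.T).round(4)
def plate(tag):
    for n in("top","scene"):
        c=pickle.load(open(f"{n}{tag}.pkl","rb"));w=cv2.inRange(cv2.cvtColor(c["img"],cv2.COLOR_BGR2HSV),(5,70,60),(28,255,255));m=np.zeros_like(w)
        x0,x1,y0,y1=(195,243,185,262) if n=="top" else(308,370,170,212)
        m[y0:y1,x0:x1]=w[y0:y1,x0:x1];k=blob(m,((x0+x1)/2,(y0+y1)/2))
        P=inb(cast(c,k[:,0],.026))
        print(n,cv2.minAreaRect(P.astype(np.float32)))
E
python3 - <<'E'
from brk import *
plate(5)
t=pickle.load(open("top5.pkl","rb"))
T=lambda x,y:(165+(x+.5)/5-.5,165+(y+.5)/5-.5)
P=inb(cast(t,[T(220,235),T(385,267),T(338,470),T(168,432)],.026));print(P.tolist(),P.mean(0))
print("push start world",inw([-125,0]),"home push",inw([-25,0]))
E
python3 go.py .4856 .2041 .13 79.6
```

```text
top ((-44.27131271362305, -0.15156936645507812), (125.78083801269531, 107.03152465820312), 0.441865473985672)
scene ((-43.35639190673828, -2.7201080322265625), (147.56346130371094, 107.57568359375), 0.5816624760627747)
[[14.6, 51.1], [18.6, -48.9], [-104.1, -53.1], [-105.7, 48.4]] [-44.15   -0.625]
push start world [0.4851 0.2041] home push [0.5834 0.186 ]
t 9.3 tcp [0.4175 0.2176 0.1311] yaw 79.81 tilt [ 1.3e-03  9.0e-04 -1.0e+00]
tool shift [-0.0694 -0.0012  0.0012] turn rz 0.0036 F [-0.63  0.72 -0.47] w 0.044 J [  47.   12.  -28.    0.  -49. -148.]
```

```bash
python3 -m crank '[{"linear":[-0.03,0,0],"delta_rot":[0,0,0],"gripper":0},{"linear":[-0.03,0,0],"delta_rot":[0,0,0],"gripper":0},{"linear":[0,0,0.05],"delta_rot":[0,0,0],"gripper":0},{"linear":[0,0,0.05],"delta_rot":[0,0,0],"gripper":0},{"linear":[0,0,0.015],"delta_rot":[0,0,0],"gripper":0},{"linear":[0,0,0],"delta_rot":[0,0,0],"gripper":0},{"linear":[0,0,0],"delta_rot":[0,0,0],"gripper":0}]'; python3 go.py .4851 .2041 .014 79.6
python3 - <<'E'
from station import capture
import cv2,pickle
for n,(a,b,c_,d) in dict(scene=(130,250,270,410)).items():
    c=capture(n);pickle.dump(c,open(n+"6.pkl","wb"));cv2.imwrite(f"pics/{n}6.png",cv2.resize(c["img"][a:b,c_:d],None,fx=5,fy=5,interpolation=2))
E
```

```text
time_s: 10.18
tcp_pos: [0.4779, 0.2074, 0.0172]
ee_rot: [[-0.984, 0.178, 0.003], [0.178, 0.984, 0.002], [-0.003, 0.003, -1.0]]
wrist_force: [-0.1, -0.6, 0.9]
gripper_width: 0.006
t 10.18 tcp [0.4779 0.2074 0.0172] yaw 79.76 tilt [ 0.003   0.0021 -1.    ]
tool shift [-0.0077 -0.0019  0.0032] turn rz 0.0027 F [-0.07 -0.55  0.95] w 0.006 J [  41.   26.  -28.    0.  -35. -142.]
```

View pics/scene6.png

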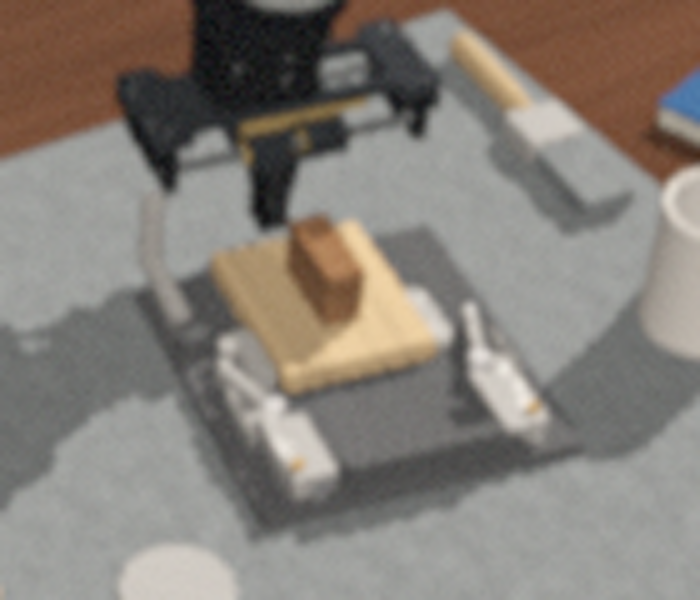

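The fingers are closed behind the middle of the plate's rear edge, at scene crop (272,215). I'll start pushing gently.

```bash
python3 -m crank '[{"linear":[-0.004,-0.002,0.001],"delta_rot":[0,0,0],"gripper":0},{"linear":[-0.006,0,0],"delta_rot":[0,0,0],"gripper":0},{"linear":[-0.006,0,0],"delta_rot":[0,0,0],"gripper":0},{"linear":[-0.006,0,0],"delta_rot":[0,0,0],"gripper":0},{"linear":[-0.006,0,0],"delta_rot":[0,0,0],"gripper":0},{"linear":[-0.006,0,0],"delta_rot":[0,0,0],"gripper":0},{"linear":[0,0,0],"delta_rot":[0,0,0],"gripper":0}]'; python3 go.py .5834 .186 .014 79.6
cat > snap.py <<'E'
import sys,cv2,pickle
from station import capture
from brk import *
k=sys.argv[1]
for n,(a,b,c_,d) in dict(scene=(140,250,270,410),top=(165,285,165,285)).items():
    c=capture(n);pickle.dump(c,open(n+k+".pkl","wb"));cv2.imwrite(f"pics/{n}{k}.png",cv2.resize(c["img"][a:b,c_:d],None,fx=5,fy=5,interpolation=2))
plate(k)
E
python3 snap.py 7
```

```text
time_s: 11.1
tcp_pos: [0.5102, 0.1984, 0.0145]
ee_rot: [[-0.984, 0.179, 0.001], [0.179, 0.984, 0.0], [-0.001, 0.001, -1.0]]
wrist_force: [0.3, 0.9, -0.5]
gripper_width: 0.002
t 11.1 tcp [0.5102 0.1984 0.0145] yaw 79.71 tilt [ 8.e-04  4.e-04 -1.e+00]
tool shift [-0.0742  0.0009  0.0005] turn rz 0.002 F [ 0.3   0.93 -0.53] w 0.002 J [  38.   28.  -24.    0.  -37. -139.]
top ((-32.58124542236328, 6.943824768066406), (154.9852752685547, 139.0486297607422), 16.184307098388672)
scene ((-25.361785888671875, -3.4197120666503906), (148.84097290039062, 108.5875473022461), 0.4407213628292084)
```

View pics/scene7.png

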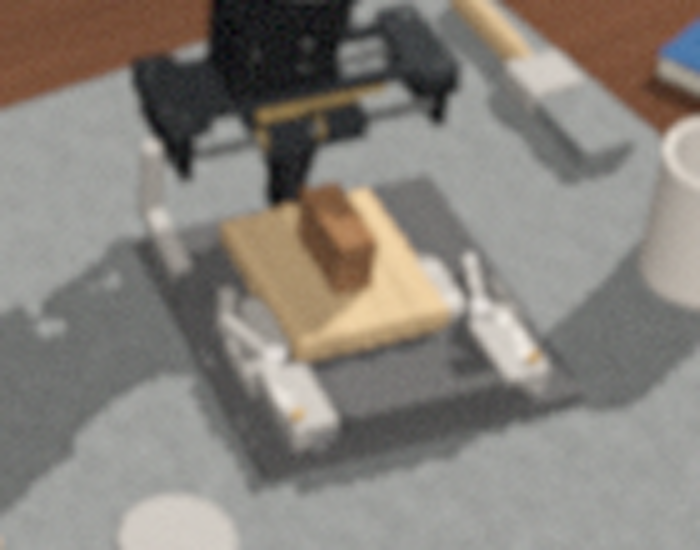

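View pics/top7.png

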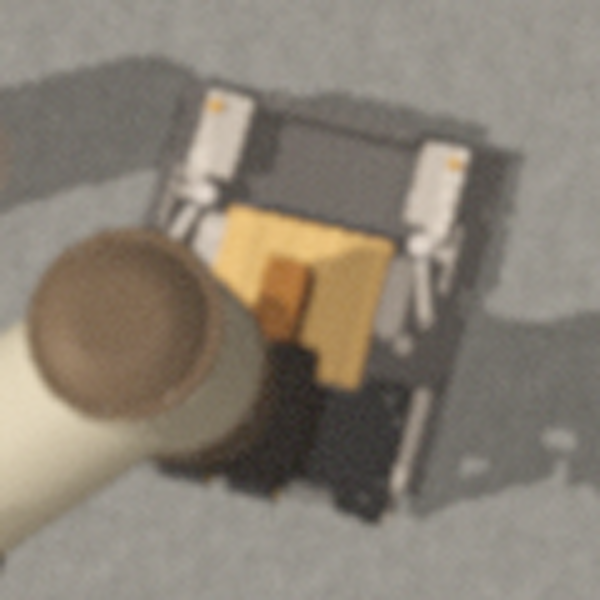

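The plate is straight, about 18 mm further in, with its ears at the clips. I'll keep pushing.

```bash
python3 -m crank '[{"linear":[-0.005,0.0005,0],"delta_rot":[0,0,0],"gripper":0},{"linear":[-0.005,0.0005,0],"delta_rot":[0,0,0],"gripper":0},{"linear":[-0.005,0,0],"delta_rot":[0,0,0],"gripper":0},{"linear":[-0.005,0,0],"delta_rot":[0,0,0],"gripper":0}]'; python3 -m crank '[{"linear":[-0.005,0,0],"delta_rot":[0,0,0],"gripper":0},{"linear":[-0.005,0,0],"delta_rot":[0,0,0],"gripper":0},{"linear":[-0.005,0,0],"delta_rot":[0,0,0],"gripper":0},{"linear":[-0.005,0,0],"delta_rot":[0,0,0],"gripper":0},{"linear":[0,0,0],"delta_rot":[0,0,0],"gripper":0}]'; python3 go.py .5834 .186 .014 79.6
python3 snap.py 8
```

```text
time_s: 11.7
tcp_pos: [0.5276, 0.1951, 0.0143]
ee_rot: [[-0.984, 0.178, -0.004], [0.178, 0.984, -0.002], [0.004, -0.003, -1.0]]
wrist_force: [-4.6, 0.4, 2.1]
gripper_width: 0.005
time_s: 12.32
tcp_pos: [0.5501, 0.1923, 0.0145]
ee_rot: [[-0.984, 0.178, 0.002], [0.178, 0.984, 0.0], [-0.001, 0.001, -1.0]]
wrist_force: [-0.0, 0.1, -0.4]
gripper_width: 0.0
t 12.32 tcp [0.5501 0.1923 0.0145] yaw 79.72 tilt [ 1.5e-03  5.0e-04 -1.0e+00]
tool shift [-0.0339 -0.0002  0.0006] turn rz 0.0022 F [-0.02  0.12 -0.4 ] w 0.0 J [  35.   31.  -19.    0.  -40. -136.]
top ((7.4188079833984375, 19.628807067871094), (152.6623077392578, 140.7378692626953), 14.716375350952148)
scene ((8.206878662109375, -2.0934791564941406), (108.27583312988281, 133.458740234375), 87.95053100585938)
```

View pics/top8.png

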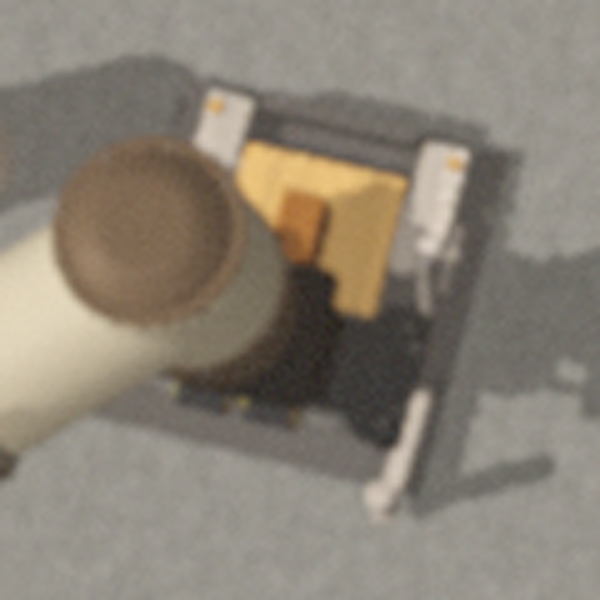

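View pics/scene8.png

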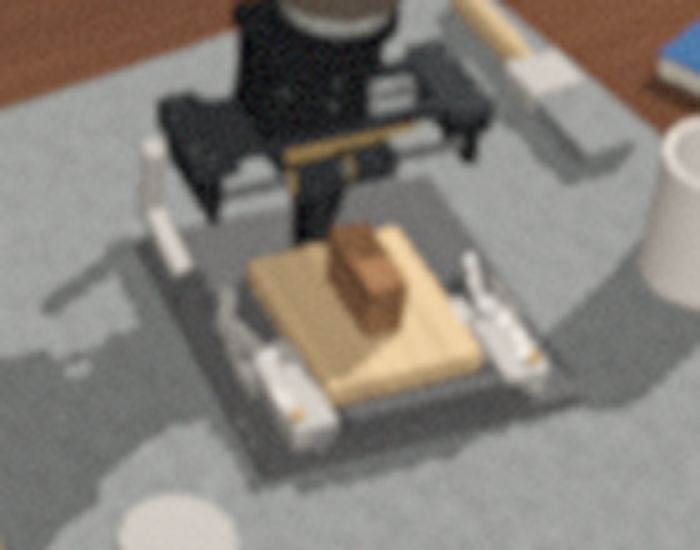

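The ears are in the slots, with the nose at about top crop (245,142) to (408,178). I'll close the remaining 20 mm or so.

```bash
python3 -m crank '[{"linear":[-0.005,0,0],"delta_rot":[0,0,0],"gripper":0},{"linear":[-0.005,0,0],"delta_rot":[0,0,0],"gripper":0},{"linear":[-0.004,0,0],"delta_rot":[0,0,0],"gripper":0},{"linear":[0,0,0],"delta_rot":[0,0,0],"gripper":0}]';python3 -m crank '[{"linear":[-0.002,0,0],"delta_rot":[0,0,0],"gripper":0},{"linear":[-0.002,0,0],"delta_rot":[0,0,0],"gripper":0}]';python3 -m crank '[{"linear":[-0.002,0,0],"delta_rot":[0,0,0],"gripper":0},{"linear":[0,0,0],"delta_rot":[0,0,0],"gripper":0}]'; python3 go.py .5834 .186 .014 79.6
python3 snap.py 9
```

```text
time_s: 12.92
tcp_pos: [0.564, 0.1899, 0.0147]
ee_rot: [[-0.984, 0.178, 0.002], [0.178, 0.984, 0.001], [-0.002, 0.001, -1.0]]
wrist_force: [0.0, 0.8, 1.0]
gripper_width: 0.007
time_s: 13.18
tcp_pos: [0.5671, 0.189, 0.0146]
ee_rot: [[-0.984, 0.178, 0.001], [0.178, 0.984, 0.0], [-0.0, 0.0, -1.0]]
wrist_force: [-2.1, 0.1, 1.5]
gripper_width: 0.001
time_s: 13.42
tcp_pos: [0.5694, 0.1888, 0.0146]
ee_rot: [[-0.984, 0.178, 0.001], [0.178, 0.984, 0.0], [-0.001, 0.001, -1.0]]
wrist_force: [-0.4, -0.0, -0.7]
gripper_width: 0.005
t 13.43 tcp [0.5694 0.1888 0.0146] yaw 79.73 tilt [ 1.2e-03  5.0e-04 -1.0e+00]
tool shift [-0.0143 -0.0003  0.0006] turn rz 0.0023 F [-0.44 -0.02 -0.67] w 0.005 J [  34.   32.  -17.    0.  -41. -134.]
top ((29.50564193725586, 25.62723159790039), (151.30911254882812, 141.241455078125), 14.872213363647461)
scene ((17.23461151123047, -0.59429931640625), (111.60540771484375, 111.89405059814453), 85.01759338378906)
```

View pics/top9.png

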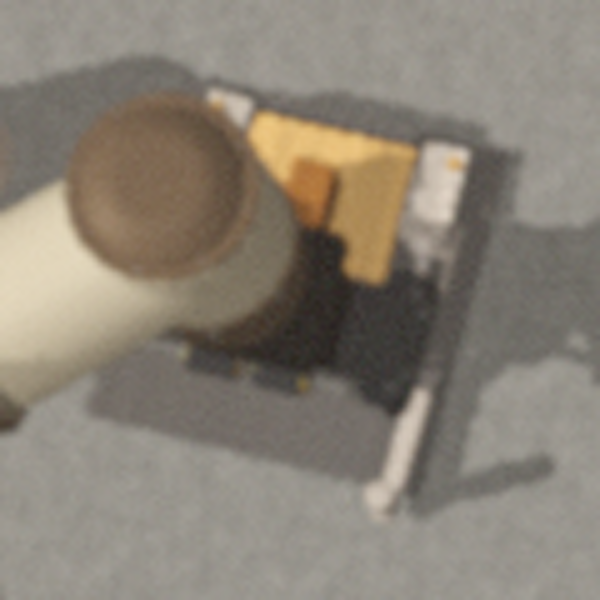

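View pics/scene9.png

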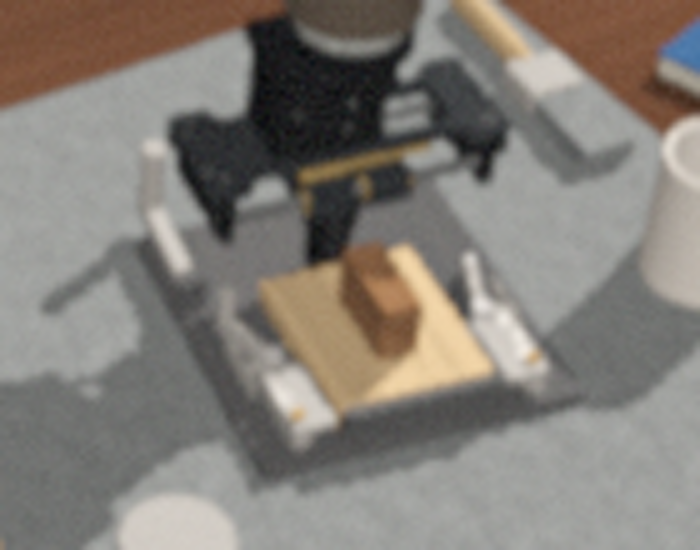

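The nose is close to the stop but there is no contact force yet. I'll continue in small steps until the force rises.

```bash
for i in 1; do python3 -m crank '[{"linear":[-0.0015,0,0],"delta_rot":[0,0,0],"gripper":0},{"linear":[0,0,0],"delta_rot":[0,0,0],"gripper":0}]' | grep -E "tcp|wrist"; done; python3 -m crank '[{"linear":[-0.0015,0,0],"delta_rot":[0,0,0],"gripper":0},{"linear":[0,0,0],"delta_rot":[0,0,0],"gripper":0}]' | grep -E "tcp|wrist"; python3 -m crank '[{"linear":[-0.0015,0,0],"delta_rot":[0,0,0],"gripper":0},{"linear":[0,0,0],"delta_rot":[0,0,0],"gripper":0}]' | grep -E "tcp|wrist"
```

```text
tcp_pos: [0.5703, 0.1884, 0.0145]
wrist_force: [0.4, -0.3, -0.2]
tcp_pos: [0.5706, 0.1882, 0.0145]
wrist_force: [-4.5, 2.3, 2.7]
tcp_pos: [0.5706, 0.1881, 0.0145]
wrist_force: [-8.3, 4.7, 5.8]
```

Force rises with no more motion, so it has hit a hard stop. I'll push slightly more, then back off and look.

```bash
python3 -m crank '[{"linear":[-0.0015,0,0],"delta_rot":[0,0,0],"gripper":0},{"linear":[0,0,0],"delta_rot":[0,0,0],"gripper":0}]' | grep -E "tcp|wrist"; python3 -m crank '[{"linear":[0.03,0,0],"delta_rot":[0,0,0],"gripper":0},{"linear":[0.04,0,0],"delta_rot":[0,0,0],"gripper":0},{"linear":[0.04,0,-0.02],"delta_rot":[0,0,0],"gripper":0},{"linear":[0.03,0,-0.05],"delta_rot":[0,0,0],"gripper":0},{"linear":[0,0,-0.05],"delta_rot":[0,0,0],"gripper":30},{"linear":[0,0,0],"delta_rot":[0,0,0],"gripper":30}]';python3 snap.py 10; python3 go.py .4783 .1186 .13 80
```

```text
tcp_pos: [0.5707, 0.1881, 0.0145]
wrist_force: [-12.6, 7.2, 7.8]
time_s: 15.28
tcp_pos: [0.4394, 0.2148, 0.1392]
ee_rot: [[-0.984, 0.176, 0.009], [0.177, 0.984, 0.007], [-0.008, 0.009, -1.0]]
wrist_force: [0.2, 0.7, -0.8]
gripper_width: 0.153
top ((33.75040054321289, 1.0288505554199219), (128.49354553222656, 107.2128677368164), 1.101703405380249)
scene ((19.080276489257812, -1.4433975219726562), (108.97712707519531, 112.87484741210938), 87.57073211669922)
t 15.38 tcp [0.4371 0.2127 0.135 ] yaw 79.72 tilt [ 0.0015  0.0016 -1.    ]
tool shift [-0.0573 -0.0852  0.0049] turn rz -0.0049 F [-0.   -0.19 -0.55] w 0.234 J [  45.   14.  -26.   -0.  -50. -145.]
```

View pics/top10.png

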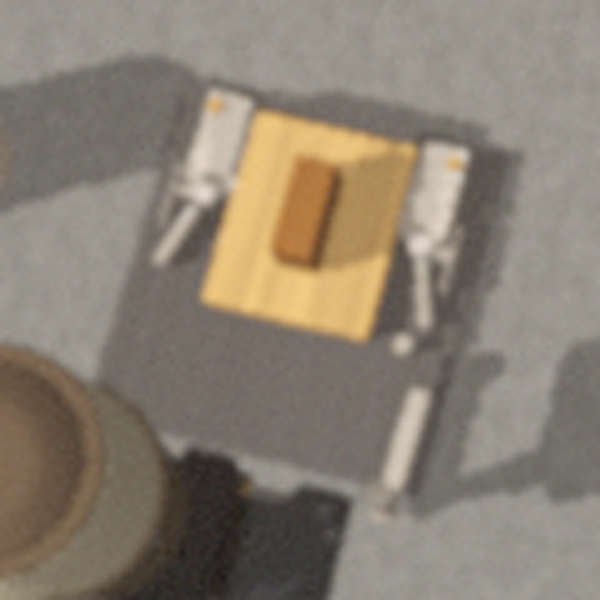

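View pics/scene10.png

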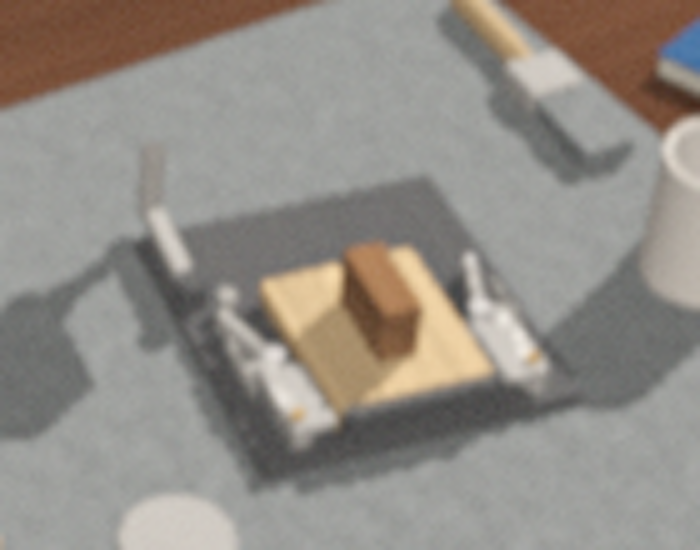

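The top view shows the plate between the slots, with both clips back at their rest positions (205,190) and (422,242). The rear edge runs from (203,300) to (372,340). I'll check the nose and rear positions against the bracket's own features.

```bash
python3 - <<'E'
from brk import *
t=pickle.load(open("top10.pkl","rb"));s=pickle.load(open("scene10.pkl","rb"))
T=lambda x,y:(165+(x+.5)/5-.5,165+(y+.5)/5-.5);S=lambda x,y:(270+(x+.5)/5-.5,140+(y+.5)/5-.5)
P=inb(cast(t,[T(260,108),T(416,148),T(372,342),T(201,302)],.026));print(P.tolist(),P.mean(0))
P=inb(cast(s,[S(492,375),S(338,415),S(260,280),S(412,243)],.026));print(P.tolist(),P.mean(0))
# edge scan along bracket x at several y : plate saturation
for n,c in(("top",t),("scene",s)):
  g=cv2.cvtColor(c["img"],cv2.COLOR_BGR2HSV)[:,:,1].astype(np.float32)
  for x0,lab in((-25,"rear"),(95,"nose")):
    o=[]
    for y in range(-40,41,8):
        if abs(y)<20 and n=="scene": continue
        xs=np.arange(x0-12,x0+12.1,.5);W=np.c_[np.array([inw([x,y]) for x in xs]),np.full(len(xs),.026)];u=proj(c,W).astype(np.float32)
        v=cv2.remap(g,u[:,0].reshape(1,-1),u[:,1].reshape(1,-1),1).ravel();o.append(xs[np.argmax(abs(np.gradient(v)))])
    print(n,lab,o)
print("peg",cast(t,[T(383,505)],.07),"pivot",inw([-37,-90]),"end",inw([-37,-12]))
E
```

```text
[[96.0, 49.1], [93.7, -48.4], [-26.8, -53.0], [-27.1, 50.9]] [33.95 -0.35]
[[93.2, 47.4], [94.1, -50.5], [-26.8, -47.9], [-28.1, 54.2]] [33.1  0.8]
top rear [np.float64(-29.5), np.float64(-29.5), np.float64(-30.0), np.float64(-29.5), np.float64(-31.0), np.float64(-31.5), np.float64(-30.0), np.float64(-29.5), np.float64(-29.0), np.float64(-31.0), np.float64(-28.5)]
top nose [np.float64(96.0), np.float64(96.5), np.float64(97.5), np.float64(97.5), np.float64(96.5), np.float64(96.5), np.float64(98.0), np.float64(97.5), np.float64(97.0), np.float64(97.0), np.float64(97.0)]
scene rear [np.float64(-31.0), np.float64(-30.0), np.float64(-30.5), np.float64(-36.5), np.float64(-37.0), np.float64(-24.5)]
scene nose [np.float64(90.0), np.float64(95.0), np.float64(94.5), np.float64(95.0), np.float64(95.5), np.float64(94.0)]
peg [[0.47272227 0.11613242 0.07      ]] pivot [0.5554 0.0997] end [0.5694 0.1764]
```

Everything agrees with home to within about 1 to 2 mm. For the keeper I'll give the wrist a half turn, because of the joint 6 range, so it can turn clockwise with the bar.

```bash
python3 -m crank '[{"linear":[0,0,0],"delta_rot":[0,0,-0.17],"gripper":25},{"linear":[0,0,0],"delta_rot":[0,0,-0.17],"gripper":25},{"linear":[0,0,0],"delta_rot":[0,0,-0.17],"gripper":25},{"linear":[0,0,0],"delta_rot":[0,0,-0.17],"gripper":25},{"linear":[0,0,0],"delta_rot":[0,0,-0.17],"gripper":25},{"linear":[0,0,0],"delta_rot":[0,0,-0.17],"gripper":25},{"linear":[0,0,0],"delta_rot":[0,0,-0.17],"gripper":25},{"linear":[0,0,0],"delta_rot":[0,0,-0.17],"gripper":25},{"linear":[0,0,0],"delta_rot":[0,0,-0.17],"gripper":25},{"linear":[0,0,0],"delta_rot":[0,0,-0.17],"gripper":25}]' >/dev/null
python3 -m crank '[{"linear":[0,0,0],"delta_rot":[0,0,-0.17],"gripper":25},{"linear":[0,0,0],"delta_rot":[0,0,-0.17],"gripper":25},{"linear":[0,0,0],"delta_rot":[0,0,-0.17],"gripper":25},{"linear":[0,0,0],"delta_rot":[0,0,-0.17],"gripper":25},{"linear":[0,0,0],"delta_rot":[0,0,-0.17],"gripper":25},{"linear":[0,0,0],"delta_rot":[0,0,-0.17],"gripper":25},{"linear":[0,0,0],"delta_rot":[0,0,-0.17],"gripper":25},{"linear":[0,0,0],"delta_rot":[0,0,-0.17],"gripper":25},{"linear":[0,0,0],"delta_rot":[0,0,0],"gripper":25}]' ; python3 go.py .4783 .1186 .13 75.9
python3 - <<'E'
from station import capture
import cv2,pickle
for n in("top","scene"): pickle.dump(capture(n),open(n+"11.pkl","wb"))
c=pickle.load(open("top11.pkl","rb"));cv2.imwrite("pics/top11.png",cv2.resize(c["img"][165:285,165:285],None,fx=5,fy=5,interpolation=2))
E
```

```text
time_s: 17.75
tcp_pos: [0.4365, 0.2118, 0.1329]
ee_rot: [[0.965, -0.26, -0.002], [-0.26, -0.965, -0.002], [-0.002, 0.003, -1.0]]
wrist_force: [1.0, -0.4, 0.3]
gripper_width: 0.255
t 17.75 tcp [0.4365 0.2118 0.1329] yaw -105.09 tilt [-0.0023 -0.0022 -1.    ]
tool shift [0.0647 0.0791 0.003 ] turn rz -0.0174 F [ 0.98 -0.43  0.3 ] w 0.255 J [ 45.  14. -26.  -0. -50.  30.]
```

View pics/top11.png

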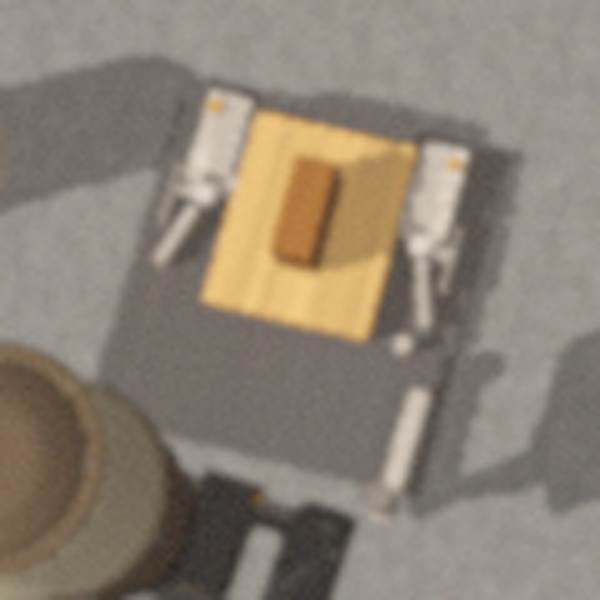

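```bash
python3 -m crank '[{"linear":[0.022,0.026,0],"delta_rot":[0,0,-0.017],"gripper":30},{"linear":[0.022,0.026,0],"delta_rot":[0,0,0],"gripper":30},{"linear":[0.022,0.026,0],"delta_rot":[0,0,0],"gripper":30},{"linear":[0,0,0],"delta_rot":[0,0,0],"gripper":30},{"linear":[0,0,0],"delta_rot":[0,0,0],"gripper":30}]'; python3 go.py .4783 .1186 .036 75.9
python3 - <<'E'
from station import capture
import cv2,pickle
for n,(a,b,c_,d) in dict(scene=(110,230,240,380),top=(165,285,165,285)).items():
    c=capture(n);cv2.imwrite(f"pics/{n}12.png",cv2.resize(c["img"][a:b,c_:d],None,fx=5,fy=5,interpolation=2))
E
```

```text
time_s: 18.48
tcp_pos: [0.4814, 0.1206, 0.1342]
ee_rot: [[0.97, -0.243, -0.001], [-0.243, -0.97, -0.0], [-0.0, 0.0, -1.0]]
wrist_force: [-0.6, 0.5, -0.5]
gripper_width: 0.305
t 18.48 tcp [0.4814 0.1206 0.1342] yaw -104.05 tilt [-5.e-04 -2.e-04 -1.e+00]
tool shift [-0.0024  0.0027  0.0982] turn rz 0.0008 F [-0.6   0.53 -0.46] w 0.305 J [ 33.  15. -25.  -0. -51.  43.]
```

View pics/scene12.png

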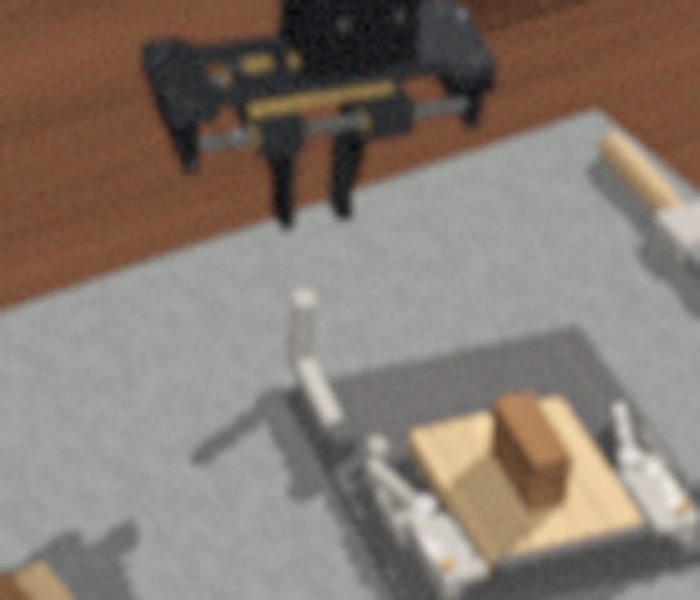

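The gripper is above the peg, which is at scene crop (303,297), with the fingers either side of it. I'll descend and check.

```bash
python3 -m crank '[{"linear":[-0.0025,0.0025,0.02],"delta_rot":[0,0,0],"gripper":30},{"linear":[0,0,0.025],"delta_rot":[0,0,0],"gripper":30},{"linear":[0,0,0],"delta_rot":[0,0,0],"gripper":30},{"linear":[0,0,0.02],"delta_rot":[0,0,0],"gripper":30},{"linear":[0,0,0.02],"delta_rot":[0,0,0],"gripper":30},{"linear":[0,0,0.013],"delta_rot":[0,0,0],"gripper":30},{"linear":[0,0,0],"delta_rot":[0,0,0],"gripper":30}]'; python3 go.py .4783 .1186 .036 75.9
python3 - <<'E'
from station import capture
import cv2,pickle
for n,(a,b,c_,d) in dict(scene=(110,230,240,380),top=(165,285,165,285)).items():
    c=capture(n);cv2.imwrite(f"pics/{n}13.png",cv2.resize(c["img"][a:b,c_:d],None,fx=5,fy=5,interpolation=2))
E
```

```text
time_s: 19.45
tcp_pos: [0.4783, 0.119, 0.0364]
ee_rot: [[0.971, -0.241, -0.001], [-0.241, -0.971, -0.001], [-0.001, 0.001, -1.0]]
wrist_force: [0.5, 0.7, 0.7]
gripper_width: 0.304
t 19.45 tcp [0.4783 0.119  0.0364] yaw -103.94 tilt [-8.e-04 -7.e-04 -1.e+00]
tool shift [0.0001 0.0004 0.0004] turn rz 0.0029 F [0.53 0.68 0.66] w 0.304 J [ 33.  23. -31.   0. -36.  43.]
```

View pics/scene13.png

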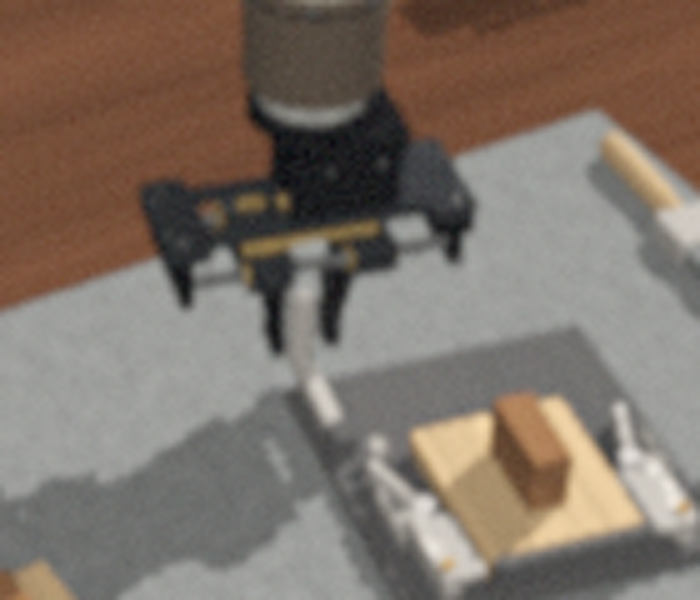

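The peg is between the fingers. I'll narrow the gap and swing the first half of the arc.

```bash
python3 -m crank '[{"linear":[0,0,0],"delta_rot":[0,0,0],"gripper":25},{"linear":[0,0,0],"delta_rot":[0,0,0],"gripper":25},{"linear":[0.0009,-0.0117,0],"delta_rot":[0,0,0.15],"gripper":25},{"linear":[0.0009,-0.0117,0],"delta_rot":[0,0,0.15],"gripper":25},{"linear":[0.0009,-0.0117,0],"delta_rot":[0,0,0.15],"gripper":25},{"linear":[0.0009,-0.0117,0],"delta_rot":[0,0,0.15],"gripper":25},{"linear":[0.0009,-0.0117,0],"delta_rot":[0,0,0.15],"gripper":25},{"linear":[0,0,0],"delta_rot":[0,0,0],"gripper":25}]'; python3 snap.py 14; python3 - <<'E'
import numpy as np
from station import r
from brk import inb,th
p=r.sense()["tcp_pos"];d=p[:2]-np.array([.5554,.0997]);print("r",np.hypot(*d),"q deg",np.degrees(np.arctan2(d[1],d[0])-np.pi/2-th))
E
python3 go.py .5694 .1764 .036 0
```

```text
time_s: 20.55
tcp_pos: [0.5124, 0.1659, 0.0367]
ee_rot: [[0.547, -0.837, 0.001], [-0.837, -0.547, 0.0], [0.0, -0.001, -1.0]]
wrist_force: [-0.4, -0.4, 0.4]
gripper_width: 0.248
top ((8.979400634765625, 19.32061004638672), (184.69464111328125, 139.3488006591797), 14.716375350952148)
scene ((19.080276489257812, -1.4433975219726562), (108.97712707519531, 112.87484741210938), 87.57073211669922)
r 0.07888038721356924 q deg 44.06158714705609
t 20.65 tcp [0.5117 0.1654 0.0366] yaw -146.82 tilt [ 1.e-04  2.e-04 -1.e+00]
tool shift [ 0.0223 -0.0544  0.0006] turn rz 0.5792 F [-0.12  0.32 -0.78] w 0.249 J [ 35.  26. -25.  -0. -39.  -2.]
```

View pics/scene14.png

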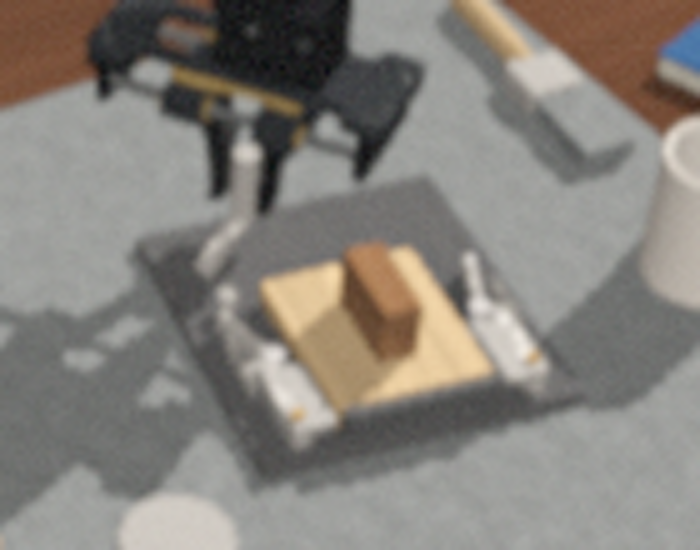

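The bar is following and now stands at about 44°. I'll swing the second half.

```bash
python3 -m crank '[{"linear":[0.0009,-0.0117,0],"delta_rot":[0,0,0.15],"gripper":25},{"linear":[0.0009,-0.0117,0],"delta_rot":[0,0,0.15],"gripper":25},{"linear":[0.0009,-0.0117,0],"delta_rot":[0,0,0.15],"gripper":25},{"linear":[0.0009,-0.0117,0],"delta_rot":[0,0,0.15],"gripper":25},{"linear":[0,0,0],"delta_rot":[0,0,0],"gripper":25}]';python3 -m crank '[{"linear":[0.0005,-0.006,0],"delta_rot":[0,0,0.075],"gripper":25},{"linear":[0.0005,-0.005,0],"delta_rot":[0,0,0.07],"gripper":25},{"linear":[0,0,0],"delta_rot":[0,0,0],"gripper":25}]'; python3 snap.py 15; python3 - <<'E'
import numpy as np
from station import r
from brk import inb,th
p=r.sense()["tcp_pos"];d=p[:2]-np.array([.5554,.0997]);print("r",np.hypot(*d),"q deg",np.degrees(np.arctan2(d[1],d[0])-np.pi/2-th),inb(p))
E
python3 go.py .5694 .1764 .036 0
```

```text
time_s: 21.28
tcp_pos: [0.5566, 0.1778, 0.0365]
ee_rot: [[-0.021, -1.0, 0.0], [-1.0, 0.021, 0.0], [-0.0, -0.0, -1.0]]
wrist_force: [0.2, 0.1, 0.2]
gripper_width: 0.25
time_s: 21.65
tcp_pos: [0.5669, 0.1762, 0.0366]
ee_rot: [[-0.164, -0.986, -0.0], [-0.986, 0.164, 0.0], [0.0, 0.0, -1.0]]
wrist_force: [0.2, 0.2, -0.4]
gripper_width: 0.248
top ((-29.98336410522461, 17.245502471923828), (31.045177459716797, 60.342735290527344), 42.98652267456055)
scene ((16.476455688476562, -1.1572418212890625), (109.48863220214844, 115.60832214355469), 86.22772979736328)
r 0.07745212187796034 q deg 1.8466107080663454 [[-39.5 -12.5]]
t 21.75 tcp [0.5669 0.1763 0.0367] yaw 170.53 tilt [ 0. -0. -1.]
tool shift [-0.0005 -0.0024  0.0007] turn rz -0.1652 F [-0.08 -0.19  0.15] w 0.251 J [ 33.  30. -17.   0. -43. -42.]
```

View pics/scene15.png

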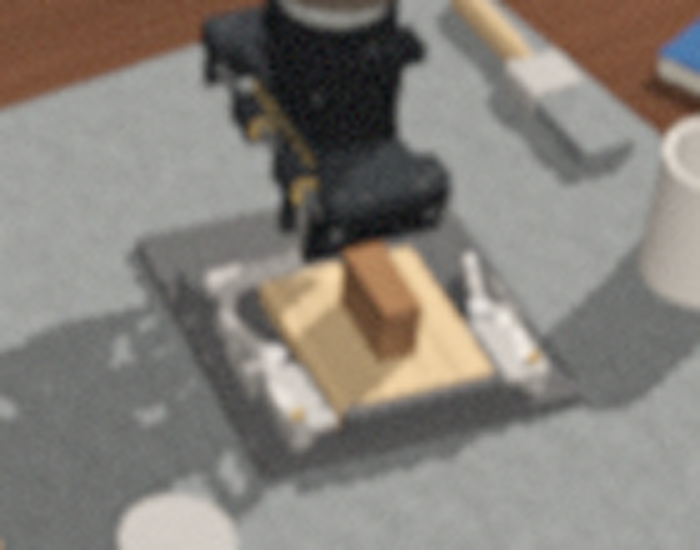

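```bash
python3 -m crank '[{"linear":[0,-0.002,0],"delta_rot":[0,0,0],"gripper":25},{"linear":[0,-0.002,0],"delta_rot":[0,0,0],"gripper":25},{"linear":[0,0,0],"delta_rot":[0,0,0],"gripper":25}]' | grep -E "tcp|wrist";python3 -m crank '[{"linear":[0,-0.0015,0],"delta_rot":[0,0,0],"gripper":25},{"linear":[0,0,0],"delta_rot":[0,0,0],"gripper":25}]' | grep -E "tcp|wrist"
```

```text
tcp_pos: [0.5702, 0.176, 0.0366]
wrist_force: [-4.6, 2.2, 3.5]
tcp_pos: [0.5703, 0.1759, 0.0365]
wrist_force: [-8.8, 5.3, 5.4]
```

It has hit a hard stop again. I'll centre the gap, lift clear and look.

```bash
python3 -m crank '[{"linear":[0,0.006,0],"delta_rot":[0,0,0],"gripper":25},{"linear":[0,0,0],"delta_rot":[0,0,0],"gripper":25}]'; python3 -m crank '[{"linear":[0,0,-0.02],"delta_rot":[0,0,0],"gripper":27},{"linear":[0,0,-0.03],"delta_rot":[0,0,0],"gripper":27},{"linear":[0,0,-0.05],"delta_rot":[0,0,0],"gripper":27},{"linear":[0,0.05,-0.02],"delta_rot":[0,0,0],"gripper":27},{"linear":[0,0.06,0],"delta_rot":[0,0,0],"gripper":27},{"linear":[0,0.06,0],"delta_rot":[0,0,0],"gripper":27},{"linear":[0,0,0],"delta_rot":[0,0,0],"gripper":27},{"linear":[0,0,0],"delta_rot":[0,0,0],"gripper":27}]';python3 snap.py 16
```

```text
time_s: 22.62
tcp_pos: [0.5669, 0.1765, 0.0366]
ee_rot: [[-0.167, -0.986, 0.001], [-0.986, 0.167, -0.0], [-0.0, -0.001, -1.0]]
wrist_force: [0.8, -0.9, -0.7]
gripper_width: 0.252
time_s: 23.62
tcp_pos: [0.3999, 0.2055, 0.1572]
ee_rot: [[-0.166, -0.986, 0.002], [-0.986, 0.166, 0.001], [-0.001, -0.002, -1.0]]
wrist_force: [0.6, -0.3, 0.9]
gripper_width: 0.271
top ((33.6214599609375, 0.8591575622558594), (127.27103424072266, 107.51234436035156), 0.4351511299610138)
scene ((17.701019287109375, -0.9346847534179688), (110.09391784667969, 113.19379425048828), 86.22772979736328)
```

View pics/scene16.png

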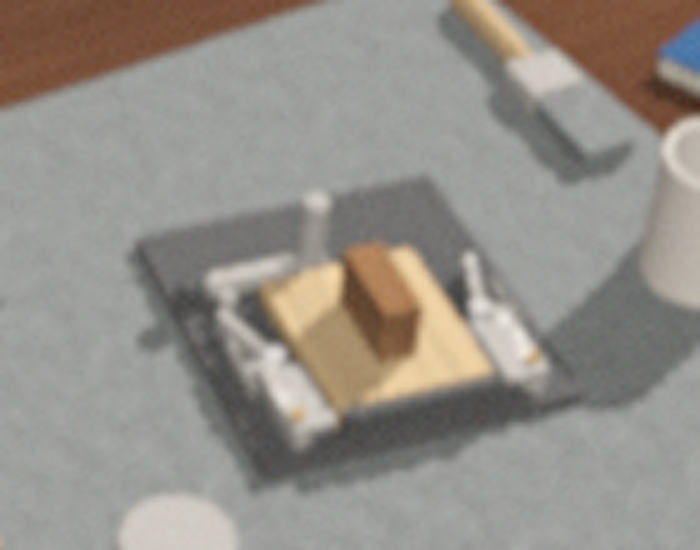

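View pics/top16.png

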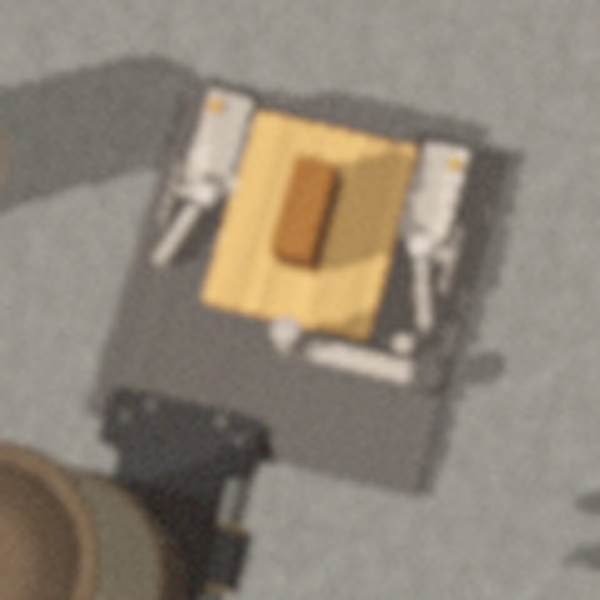

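The bar now lies along the plate's rear edge, from top crop (410,370) to (290,335), parallel to it. The plate has not moved. I'll check the angle numerically and that the other objects are where they started.

```bash
python3 - <<'E'
from brk import *
t=pickle.load(open("top16.pkl","rb"));s=pickle.load(open("scene16.pkl","rb"))
T=lambda x,y:(165+(x+.5)/5-.5,165+(y+.5)/5-.5);S=lambda x,y:(270+(x+.5)/5-.5,140+(y+.5)/5-.5)
p=tri(t,T(285,328),s,S(316,203));print("peg tri",p,inb(p),inb(cast(t,[T(285,328)],.07)),inb(cast(s,[S(316,203)],.07)))
b=inb(cast(t,[T(307,340),T(410,363),T(305,360),T(411,383)],.025));print("bar edges",b.tolist(),[float(np.degrees(np.arctan2(-(b[i]-b[i+1])[0],(b[i]-b[i+1])[1]))) for i in(0,2)])
P=inb(cast(t,[T(260,108),T(416,148)],.026));print(P)
d=cv2.absdiff(t["img"],pickle.load(open("top0.pkl","rb"))["img"]);m=(d.max(2)>45).astype(np.uint8)
print([cv2.boundingRect(k) for k in cv2.findContours(m,0,1)[0] if cv2.contourArea(k)>8])
E
python3 go.py .5 .2 .1 0
```

```text
peg tri [0.56950092 0.17882032 0.06788983] [[-37.4  -9.6]] [[-37.6  -9.5]] [[-35.1 -11.2]]
bar edges [[-34.4, -15.5], [-33.6, -77.6], [-46.2, -17.5], [-44.9, -81.2]] [0.73806905345804, 1.1691393279074227]
[[ 96.   49.1]
 [ 93.7 -48.4]]
[(488, 413, 22, 7), (411, 412, 7, 8), (481, 409, 12, 3), (292, 408, 36, 12), (254, 408, 39, 10), (225, 395, 40, 25), (232, 394, 25, 12), (358, 386, 46, 34), (489, 320, 71, 100), (52, 281, 109, 139), (321, 269, 12, 25), (374, 252, 46, 45), (140, 248, 79, 83), (239, 243, 12, 23), (227, 234, 20, 8), (317, 227, 35, 17), (434, 217, 8, 26), (205, 187, 44, 48)]
t 23.73 tcp [0.4004 0.2052 0.1567] yaw 170.32 tilt [ 8.e-04  4.e-04 -1.e+00]
tool shift [-0.0116 -0.099   0.0568] turn rz -0.1689 F [ 0.06 -0.53  0.18] w 0.27 J [ 48.   9. -29.   0. -53. -58.]
```

```bash
python3 - <<'E'
from h import *
a=pickle.load(open("top0.pkl","rb"))["img"][140:340,290:470];b=pickle.load(open("top16.pkl","rb"))["img"][140:340,290:470]
cv2.imwrite("pics/cmp.png",cv2.resize(np.hstack([a,b]),None,fx=2.2,fy=2.2))
E
```

```text
(no output)
```

View pics/cmp.png

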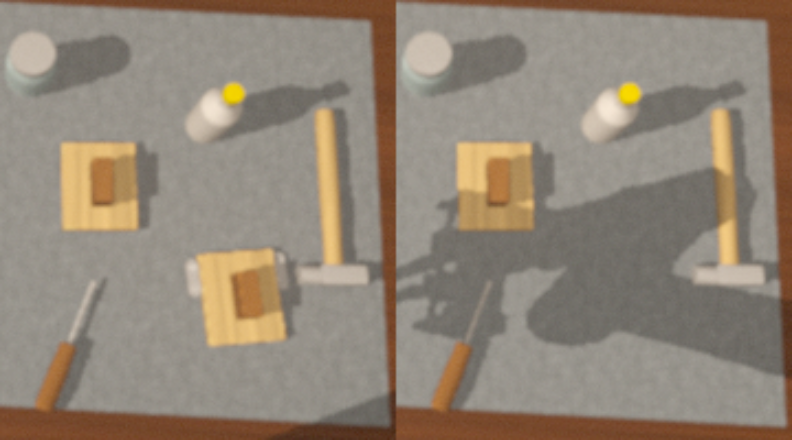

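The before/after picture shows the plain plate, gouge, glue, jar and mallet in the same places; only the arm's shadow differs. The arm is clear, so I'm handing in.

```bash
python3 -c "
from station import workorder
print(workorder.finish_job())"
```

```text
the job is handed in; nothing more can be done
None
```

The eared plate is home against the end stop with the keeper shut behind it. I handed the job in at about 24 s of the 64 s allowed. The hand-in gives no verdict, so what follows rests on my own checks.

**What I did:** I laid the plate in the bay by its grip block, then pushed it home low on the middle of its rear edge with closed fingers. The push reached a hard stop at about 13 to 16 N. I then swung the keeper round by its peg, loosely held between the fingers, to its limit, and lifted clear.

**Last checks:**
- **Plate position:** both views put its centre at 33 to 34 mm along the bracket, where home is 35 mm. My bracket position has an error of about 1 to 2 mm. I took the plate as fully home because it stopped hard and both clips had closed behind the ears.
- **Keeper:** the bar measures about 1° from shut (the limit is 0.1 rad, about 5.7°). The peg is where it should be to within about 3 mm.
- **Plate angle:** the nose showed a yaw of about 1° in the same direction as the bar, which is most likely error in my bracket angle.
- **Other things:** the plain plate, glue, jar, gouge and mallet look unmoved in the before/after picture. I did not check the mug and brush against their starting positions, though nothing came near them. The gripper was clear of everything at the end.

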